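# Turn the drying clay trivets with a turner and put the rings on the dowel

## Task

Tend the clay work drying on the sideboard: turn every trivet over with the turner, so that all lie flat on the drying board with their feet up, slip every napkin ring over the dowel and all the way down, and clear up: the turner back on its rest, the potter's rib and the pattern stamp in the tool tray. The trivets are unfired and brittle: only the turner may touch them, never the gripper or the arm, and they must not be dropped. Leave everything else where it is.

Things in the scene. Friction and masses are not known exactly. Their poses are not given: they have to be found in the camera images.
- board: plywood drying board lying on the sideboard, fixed, 480 mm wide in y and 12 mm thick (its top is at z = 0.012), reaching from 150 mm in front of its origin (-x) to 195 mm beyond it (+x); origin on its underside, midway in y
- trivet1: square unfired clay trivet, 90 x 90 x 9 mm plate on 4 round feet (10 mm high, 14 mm across, centres 36 mm from the middle in x and y: 58 mm free between feet on each side); lined top; 0.15 kg; may be absent. Origin: centre, in the plane of the foot ends; x, y along its sides, z from feet to top face: up at the start, down when turned feet up, origin then 19 mm above the board
- trivet2: square unfired clay trivet, 90 x 90 x 9 mm plate on 4 round feet (10 mm high, 14 mm across, centres 36 mm from the middle in x and y: 58 mm free between feet on each side); lined top; 0.15 kg; may be absent. Origin: centre, in the plane of the foot ends; x, y along its sides, z from feet to top face: up at the start, down when turned feet up, origin then 19 mm above the board
- trivet3: square unfired clay trivet, 90 x 90 x 9 mm plate on 4 round feet (10 mm high, 14 mm across, centres 36 mm from the middle in x and y: 58 mm free between feet on each side); lined top; 0.15 kg; may be absent. Origin: centre, in the plane of the foot ends; x, y along its sides, z from feet to top face: up at the start, down when turned feet up, origin then 19 mm above the board
- turner: offset turner (spatula), 0.2 kg: steel blade 94 x 42 x 2.5 mm, a neck rising behind it, straight eight-sided dark wooden handle 18 mm across flats, parallel to the blade, axis 40 mm above the blade's underside, at x -212 to -82 mm. Flats every 45 deg: grip it from above or tilted 45 deg about the handle. Origin: centre of the blade's underside, x to the tip, z up; mass centre x -115 mm
- turner_grip (a point): middle of the turner's handle, on its axis (x -147, y 0, z 40 mm in the turner's frame), axes as the turner's; at the start lies over the rest
- rest: wooden tool rest, fixed: foot 130 x 70 x 12 mm with two notched cheeks 10 mm thick, 52 mm either side of its middle along x, that carry the turner's handle; notch floor 48 mm, prong tips 70 mm above the table; the notch is about 20 mm wide at its floor, 40 at its top. Origin: centre of its underside; handle along its x, blade towards +x
- rest_cradle (a point): where the middle of the handle (turner_grip) lies when the turner rests in both notches: 57 mm above the table, axes as the rest's
- stand: wooden dowel stand, fixed: round foot 72 mm across and 12 mm high with an upright dowel 26 mm across whose top, with a 4 mm chamfer, is 88 mm above the table; holds up to three rings. Origin: centre of its underside
- stand_top (a point): centre of the dowel's top end, 88 mm above the table
- ring1: hard clay napkin ring (terracotta), 44 mm outside, 32 mm bore, 24 mm high, 50 g, upright on the table; origin: centre of its underside, z up the bore. May be absent
- ring2: hard clay napkin ring (terracotta), 44 mm outside, 32 mm bore, 24 mm high, 50 g, upright on the table; origin: centre of its underside, z up the bore. May be absent
- ring3: hard clay napkin ring (terracotta), 44 mm outside, 32 mm bore, 24 mm high, 50 g, upright on the table; origin: centre of its underside, z up the bore. May be absent
- rib: flat wooden potter's rib, 75 x 36 x 6 mm, 30 g, lying on the table; origin: centre of its underside, x along its length
- stamp: square wooden pattern stamp, 42 x 42 mm, 22 mm high, 40 g, on the table; origin: centre of its underside, x and y along its sides
- tray: open wooden tool tray, fixed, 100 mm in its x, 140 mm in its y, 30 mm high, walls and floor 5 mm; origin: centre of its underside
- bowl: white ceramic water bowl, 72 mm across, 40 mm high, on the board; not part of the job; origin: centre of its underside
- tealight: grey concrete tealight holder, 68 mm across, 40 mm high, on the board; not part of the job; origin: centre of its underside
There are look-alikes about, which are no part of the job. Leave any purple look-alike of the ring2 alone.

How it is judged:
At the end, for the whole second after the job is handed in: Trivets flat on the board, feet up (within 6 deg); rings around the dowel (axis within 7 mm), undersides below 66 mm; turner in its rest, level (0.3 rad), along it (0.2 rad), mid-handle within 25 mm of the cradle point; rib and stamp with their centres inside the tray; all at rest (angle between each of trivet1, trivet2, trivet3's own z axis and vertical above 3.04 rad and height (world z) of trivet1 between 0.027 and 0.035 m and linear speed of each of trivet1, trivet2, trivet3, ring1, ring2, ring3, turner, rib, stamp below 0.02 m/s and height (world z) of trivet2 between 0.027 and 0.035 m and height (world z) of trivet3 between 0.027 and 0.035 m and horizontal distance between each of ring1, ring2, ring3 and stand_top below 0.007 m and height (world z) of each of ring1, ring2, ring3 below 0.066 m and distance between turner_grip and rest_cradle below 0.025 m and angle between turner's own z axis and vertical below 0.3 rad and angle between the x axis of turner and the x axis of rest, either way round below 0.2 rad and x of rib in the frame of tray between -0.045 and 0.045 m and y of rib in the frame of tray between -0.065 and 0.065 m and height (world z) of each of rib, stamp below 0.045 m and x of stamp in the frame of tray between -0.045 and 0.045 m and y of stamp in the frame of tray between -0.065 and 0.065 m); the robot touches nothing.
It fails at once if the gripper or the arm touches a trivet (contact force between any of the fingers, the arm and trivet1 above 0.5 N or contact force between any of the fingers, the arm and trivet2 above 0.5 N or contact force between any of the fingers, the arm and trivet3 above 0.5 N).
It fails at once if a trivet is dropped (falls at more than 1.5 m/s, as from some 12 cm) (linear speed of any of trivet1, trivet2, trivet3 above 1.5 m/s).
It fails at once if another thing on the sideboard is moved by more than 4 cm (distance of any of bowl, tealight from where it was at the start of the episode above 0.04 m).
Of trivet1, trivet2, trivet3 only 2 to 3 are there at a start; the rules pass over those that are not, and their reading is None.
Of ring1, ring2, ring3 only 2 to 3 are there at a start; the rules pass over those that are not, and their reading is None.
At some moment in a run one of trivet1, trivet2, trivet3, ring1, ring2, ring3 may be knocked a few centimetres aside while the robot is not near it.
It also fails if it takes over 210 s, if anything falls off the work surface, if the arm or the gripper's body presses on something with over 40 N, if the wrist force passes 120 N, or if a joint passes its speed limit or range.

## Robot

A 6-joint arm with a two-finger parallel gripper is mounted at the origin on the work surface. World frame = base frame: x ahead of the robot, y to its left, z up, the work surface at z = 0. Lengths are in m, angles in rad, forces in N, time in s.
With the tool pointing down it reaches from about 0.35 to 0.95 m from the base axis. Payload 17.4 kg.
Tool frame: the origin (TCP) lies midway between the tips of the shut fingers; the grasp point (between the pads) lies 19 mm behind it; z points along the fingers, y is the line along which they close (so a half turn about z gives the same grasp; the last joint's range is limited). The gripper opens to 93 mm and grips with 3 to 60 N. Pads are 15 mm wide; open, the fingers measure 128 mm over their backs; the gripper's body (75 mm by 188 mm) begins 65 mm behind the grasp point.
Start: joints at [1.12, 0.116, 1.442, -0, 1.584, -0.038], TCP at [0.271, 0.618, 0.219] pointing down, gripper open.
Joint ranges: [-2.83, 2.83], [-0.83, 2.19], [0.07, 2.5], [-1.14, 4.28], [0.01, 3], [-2.97, 2.97]. Speed limits (rad/s): [1.89, 1.89, 2.22, 3.14, 3.14, 3.14].

## Interface

Orientations are given as a rotation vector (axis times angle).
In Python, from workcell import read_state, capture, finish_job gives the robot as it stands.
- The arm moves only by the tool send_rows, never from a script. Its arguments are lists of equal length, an entry for each row: "dr": the turn, a rotation vector about the tool's x, y, z in degrees, a list of three; "dp": the shift along the tool's x, y, z in cm, a list of three; "hand": the closure, from -1 (fully open) to 1 (shut). In form: {"dr": [[rx, ry, rz], ...], "dp": [[x, y, z], ...], "hand": [hand, ...]}. A call has 1 to 20 rows; each row is the pose to reach, as a shift and turn from the pose commanded when the call began, along the tool's axes at that moment; what a row does not reach only later rows make up. A row lasts 1/12 s, in which the tool goes at most 41.7 mm and 7.16 degrees, less where a joint would pass 70% of its speed; a pose out of reach is approached as far as the arm can. A call with a gripper value outside its range is refused whole. The fingers move at their own pace and stop on an object; "newtons" is the grip in N (left out, the last holds). Time passes only in rows, so rows that repeat a pose let the fingers close. It gives the time, the measured TCP pose, the force, the opening and the grip force at its end, in the units of the state.
- read_state(): the state, without advancing time (a new reading comes with each control period).
- capture(name): name is "scene" or "top" or "wrist"; returns a dict with "img" (420x560x3 uint8, red, green, blue), "fx", "fy", "cx", "cy" (pixels), "extrinsics" (4x4, takes a point from camera to world coordinates). Camera axes: x right, y up, looking along -z (the intrinsics and any distortion apply to the point x, -y, -z); pixel columns grow to the right and rows downward; lengths in m; the calibration is good to about 2 mm. A picture is of the moment at which its call begins. There is no depth.
- finish_job(): hands the job in; it is judged then, once.
The state is a dict: "t": time; "qpos": joint angles; "joint_velocities": joint speeds; "tau": joint torques, N m; "ee_pos": TCP position; "tool_rot": TCP orientation; "contact_force": force on the tool from outside, world axes, zero at the start; "ft_torque": the same for the moment, N m; "gripper_width": finger opening in m; "grasp_force": force on a finger pad.
Only numpy, scipy, OpenCV 4.12 (cv2) and the standard library are available. Lean on these libraries where they do the work, as an engineer would, in place of code of your own. Each camera call takes 0.05 s, during which the arm holds its last target. There are 200 camera calls.

## Working session

There is one attempt and no reset: what is moved stays moved. The work goes in short steps, Python scripts to look and compute and a tool call to move; the robot and the scene stay as the last step left them, time stands still between calls to the robot, and variables do not carry over. Pictures are saved under pics/ and viewed, at most 14 in all, crops included, and the job is handed in when it is done.

Besides the shell and the picture viewer there is one more tool, called after "Request:" as name(argument=value, ...) on one line, values as JSON. send_rows: Moves the arm, as the interface text tells. Its arguments: {"type":"object","properties":{"dr":{"type":"array"},"dp":{"type":"array"},"hand":{"type":"array"},"newtons":{"type":"number"}},"required":["dr","dp","hand"]}

```bash
ls; mkdir -p pics; python3 - <<'E'
from workcell import *
import cv2,numpy as np
for n in ["scene","top","wrist"]:
    c=capture(n); np.savez('pics/'+n+'0.npz',**c)
    cv2.imwrite(f'pics/{n}0.png',cv2.resize(c['img'][:,:,::-1],(800,600),interpolation=cv2.INTER_CUBIC))
    print(n,c['fx'],c['fy'],c['cx'],c['cy'],[k for k in c]); print(np.round(c['extrinsics'],3))
print(read_state())
E
```

```text
pics
scene 426.50528185409024 426.50528185409024 274.2900955411637 222.51815042176855 ['img', 'fx', 'fy', 'cx', 'cy', 'extrinsics']
[[-0.51  -0.746  0.427  0.983]
 [ 0.86  -0.441  0.256  0.267]
 [-0.002  0.498  0.867  0.976]
 [ 0.     0.     0.     1.   ]]
top 520.1592455170402 520.1592455170402 287.1580852958062 211.64950540000896 ['img', 'fx', 'fy', 'cx', 'cy', 'extrinsics']
[[ 0.017  0.975 -0.22   0.282]
 [-1.     0.018  0.002  0.02 ]
 [ 0.006  0.22   0.975  1.279]
 [ 0.     0.     0.     1.   ]]
wrist 366.38665859342393 366.38665859342393 274.78056611628483 210.04989721461885 ['img', 'fx', 'fy', 'cx', 'cy', 'extrinsics']
[[ 0.402 -0.877 -0.264  0.198]
 [ 0.916  0.385  0.117  0.651]
 [-0.001 -0.289  0.957  0.383]
 [ 0.     0.     0.     1.   ]]
{'t': 0.15, 'qpos': array([ 1.12017145e+00,  1.16375138e-01,  1.44206374e+00,  2.44429878e-05,
        1.58400818e+00, -3.78412117e-02]), 'joint_velocities': array([ 0.00061791, -0.00129566, -0.00099958,  0.00059319, -0.00194778,
       -0.00136513]), 'tau': array([-5.04012107e-06, -7.21767068e+01, -6.22950625e+01,  7.80825759e-02,
        2.25784024e-02, -6.95736776e-05]), 'ee_pos': array([0.27074909, 0.61816672, 0.21810507]), 'tool_rot': array([-6.43757746e-01, -3.07469211e+00,  1.29288873e-03]), 'contact_force': array([ 0.24454378, -0.09348359,  0.28421872]), 'ft_torque': array([0.00851634, 0.02339233, 0.0039838 ]), 'grasp_force': 0.0, 'gripper_width': 0.09314080979676494}
```

View pics/top0.png

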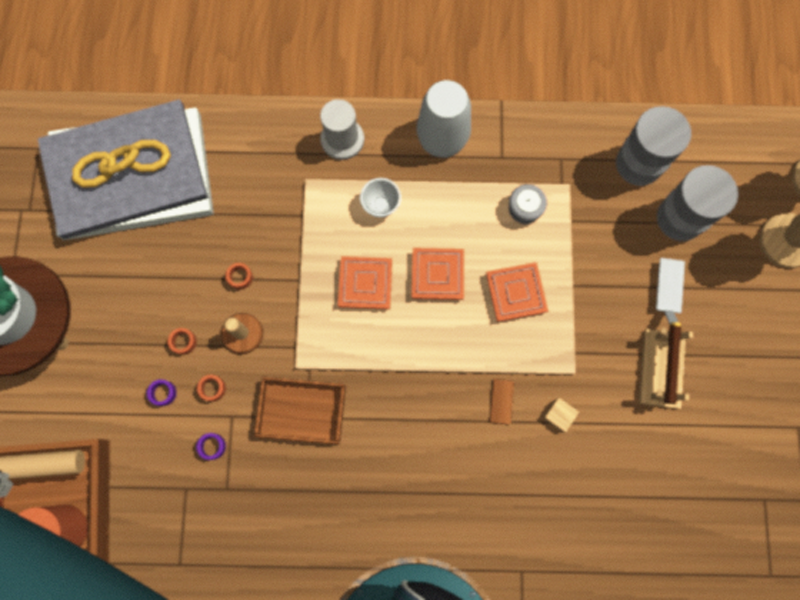

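View pics/scene0.png

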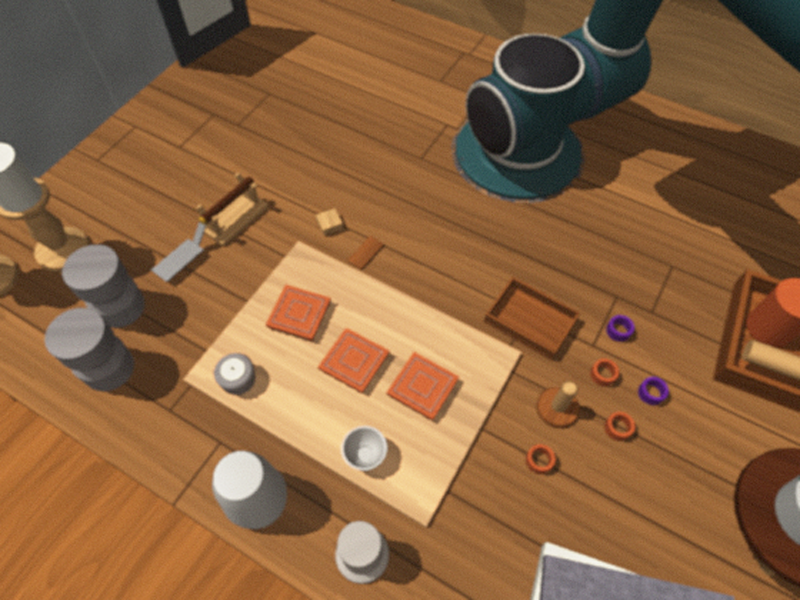

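Top view: the trivets are at (365,283), (438,274) and (517,292). The terracotta rings are at (238,276), (181,341) and (210,388), with two purple look-alikes. The dowel is at (233,326), tray (300,411), rib (501,400), stamp (562,415), and the turner blade (670,286) with its handle at x≈674. The scene view agrees, showing three of each.

```bash
cat > h.py <<'E'
import numpy as np,cv2
from scipy.spatial.transform import Rotation as R
S=0.7
def ray(c,u,v):
    E=c['extrinsics'];d=np.array([(u-c['cx'])/c['fx'],-(v-c['cy'])/c['fy'],-1.]);return E[:3,3],E[:3,:3]@d
def onz(c,u,v,z):
    o,d=ray(c,u,v);return o+d*(z-o[2])/d[2]
def proj(c,P):
    E=c['extrinsics'];p=(np.asarray(P)-E[:3,3])@E[:3,:3];return np.stack([c['cx']-c['fx']*p[...,0]/p[...,2],c['cy']+c['fy']*p[...,1]/p[...,2]],-1)
def mask(img,kind):
    h=cv2.cvtColor(img,cv2.COLOR_RGB2HSV);H,Sa,V=[h[...,i].astype(int) for i in range(3)]
    if kind=='red': return ((H<9)|(H>176))&(Sa>165)&(V>110)
    if kind=='blk': return V<50
def blobs(img,kind,mn=60):
    m=mask(img,kind).astype(np.uint8)
    m=cv2.morphologyEx(m,cv2.MORPH_CLOSE,np.ones((3,3)))
    cs,_=cv2.findContours(m,cv2.RETR_EXTERNAL,cv2.CHAIN_APPROX_NONE)
    return [cv2.minAreaRect(c) for c in cs if cv2.contourArea(c)>mn]
def delta(target,frm):  # world shift -> tool axes, cm
    return np.round(R.from_rotvec(frm['tool_rot']).inv().apply(np.asarray(target)-frm['ee_pos'])*100,2)
E
python3 - <<'E'
from h import *
T=dict(np.load('pics/top0.npz'));W=dict(np.load('pics/scene0.npz'))
for n,c in (('top',T),('scene',W)):
  for b in blobs(c['img'],'red',40):
    (u,v),wh,a=b
    z=.031 if max(wh)>26 else .024
    print(n,np.round([u/S,v/S],0),np.round(wh,1),round(a,1),np.round(onz(c,u,v,z),3))
f=lambda n,c,u,v,z:print(n,np.round(onz(c,u*S,v*S,z),3))
for n,u,v,z in [('bFL',297,369,.012),('bFR',574,373,.012),('bBL',306,180,.012),('bBR',569,184,.012),('dowel',233,324,.088),('foot',242,334,.012),('trayFL',254,441,.03),('trayFR',341,444,.03),('trayBL',259,379,.03),('trayBR',346,381,.03),('rib',501,400,.006),('ribB',502,379,.006),('ribF',500,423,.006),('stamp',562,414,.022),('blade',670,286,.018),('bladetip',672,260,.018),('bladerear',667,312,.018),('hfront',675,324,.057),('hrear',672,403,.057),('bowl',381,190,.04),('tea',528,195,.04)]: f(n,T,u,v,z)
im=T['img'][:,:,::-1]
a=cv2.resize(im[170:320,420:520],None,fx=4,fy=4,interpolation=cv2.INTER_CUBIC)
b=cv2.resize(im[180:330,100:200],None,fx=4,fy=4,interpolation=cv2.INTER_CUBIC)
cv2.imwrite('pics/crop1.png',np.hstack([a,b]))
E
```

```text
top [ 68. 520.] [32.6 21.1] 57.1 [0.194 0.563 0.031]
scene [619. 427.] [17.  17.7] 45.0 [0.502 0.409 0.024]
scene [604. 371.] [15. 18.] 90.0 [0.419 0.353 0.024]
scene [775. 314.] [26. 43.] 43.2 [0.162 0.574 0.031]
bFL [0.447 0.209 0.012]
bFR [ 0.449 -0.265  0.012]
bBL [0.792 0.211 0.012]
bBR [ 0.794 -0.267  0.012]
dowel [0.509 0.306 0.088]
foot [0.506 0.308 0.012]
trayFL [0.324 0.272 0.03 ]
trayFR [0.322 0.128 0.03 ]
trayBL [0.427 0.27  0.03 ]
trayBR [0.426 0.123 0.03 ]
rib [ 0.401 -0.14   0.006]
ribB [ 0.437 -0.142  0.006]
ribF [ 0.362 -0.138  0.006]
stamp [ 0.378 -0.241  0.022]
blade [ 0.604 -0.437  0.018]
bladetip [ 0.652 -0.444  0.018]
bladerear [ 0.558 -0.429  0.018]
hfront [ 0.529 -0.428  0.057]
hrear [ 0.396 -0.415  0.057]
bowl [0.764 0.073 0.04 ]
tea [ 0.76  -0.187  0.04 ]
```

View pics/crop1.png

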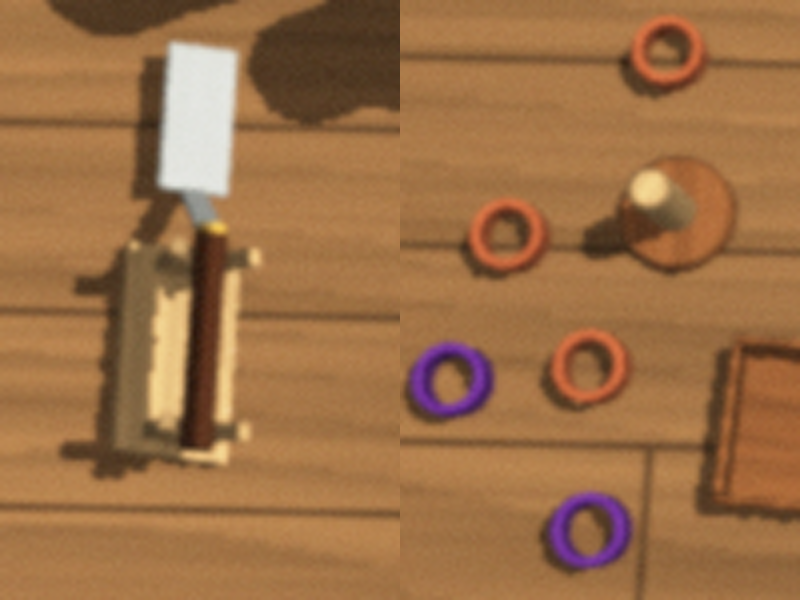

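The left crop shows the handle running from (197,445) to (212,228), with the blade centre at (199,117). In the right crop the rings are at (667,52), (508,235) and (590,367), and the dowel top is at (651,188).

```bash
python3 - <<'E'
from h import *
T=dict(np.load('pics/top0.npz'))
A=lambda x,y:(420+x/4,170+y/4)
B=lambda x,y:(100+(x-400)/4,180+y/4)
for n,p,z in [('hr',A(197,445),.062),('hf',A(212,228),.062),('bl',A(199,117),.02),('bt',A(203,46),.02),('br',A(194,189),.02),('r1',B(667,52),.024),('r2',B(508,235),.024),('r3',B(590,367),.024),('dt',B(651,188),.088),('foot',B(678,212),.012)]:
  print(n,np.round(onz(T,*p,z),4))
im=T['img'];h=cv2.cvtColor(im,cv2.COLOR_RGB2HSV)
for p in [(365,283),(438,274),(517,292),(238,266)]: print(h[int(p[1]*S),int(p[0]*S)])
m=((h[...,0]<11)&(h[...,1]>150)&(h[...,2]>130)).astype(np.uint8)
m=cv2.morphologyEx(m,cv2.MORPH_CLOSE,np.ones((5,5)))
cs,_=cv2.findContours(m,cv2.RETR_EXTERNAL,cv2.CHAIN_APPROX_NONE)
for c in cs:
  if 900<cv2.contourArea(c)<2500:
    q=cv2.boxPoints(cv2.minAreaRect(c)); w=np.array([onz(T,*p,.031)[:2] for p in q])
    e=w[1]-w[0]; print('tri',np.round(w.mean(0),4),'side',np.round([np.hypot(*e),np.hypot(*(w[2]-w[1]))],4),'yaw',round((np.degrees(np.arctan2(e[1],e[0]))+45)%90-45,1))
E
```

```text
hr [ 0.398  -0.4102  0.062 ]
hf [ 0.5272 -0.4269  0.062 ]
bl [ 0.6063 -0.4385  0.02  ]
bt [ 0.6526 -0.4438  0.02  ]
br [ 0.5602 -0.4326  0.02  ]
r1 [0.6072 0.3183 0.024 ]
r2 [0.49   0.4073 0.024 ]
r3 [0.4106 0.3512 0.024 ]
dt [0.5086 0.3069 0.088 ]
foot [0.5083 0.3074 0.012 ]
[  9 174 223]
[ 10 176 224]
[  9 173 226]
[  9 181 141]
tri [ 0.5857 -0.165 ] side [0.0899 0.0899] yaw 14.0
tri [0.5975 0.0982] side [0.0894 0.0893] yaw -0.1
tri [ 0.616 -0.027] side [0.0876 0.0899] yaw 1.1
```

```bash
cat >> h.py <<'E'
from workcell import read_state,capture
FL=R.from_euler('x',180,degrees=True)
def tool_t(P,psi,phi,dx=0.,dz=0.,lean=45):
    "TCP pose for turner origin P (blade underside), yaw psi, roll phi (deg)"
    Rz=R.from_euler('z',psi,degrees=True); Rt=Rz*R.from_euler('x',phi,degrees=True)
    g=np.asarray(P)+Rt.apply([-.147+dx,0,.040+dz])
    Rk=Rz*R.from_euler('x',phi-lean,degrees=True)*FL
    return g+Rk.apply([0,0,.019]),Rk
def rel(pose,s=None):
    s=s or read_state(); R0=R.from_rotvec(s['tool_rot'])
    p,Rk=pose
    print('dr',np.round(np.degrees((R0.inv()*Rk).as_rotvec()),1).tolist(),'dp',np.round(R0.inv().apply(np.asarray(p)-s['ee_pos'])*100,2).tolist())
def back(pose,d): return pose[0]-pose[1].apply([0,0,d]),pose[1]
E
python3 - <<'E'
from h import *
psi=-7.2;u=np.array([np.cos(np.radians(psi)),np.sin(np.radians(psi)),0])
g=np.array([.4626,-.4186,.057]); P=g+u*.147-[0,0,.04]
t=tool_t(P,psi,0)
for n,p in [('way',(np.array([.45,.1,.36]),t[1])),('pre',back(t,.12)),('grip',t)]:
    print(n,np.round(p[0],3)); rel(p)
E
```

```text
way [0.45 0.1  0.36]
dr [-9.1, -62.9, 152.1] dp [-37.21, -40.29, -14.16]
pre [ 0.472 -0.348  0.128]
dr [-9.1, -62.9, 152.1] dp [-57.14, -80.42, 9.03]
grip [ 0.461 -0.432  0.044]
dr [-9.1, -62.9, 152.1] dp [-59.55, -88.55, 17.53]
```

Request:
send_rows(dr=[[-2,-15,38],[-2,-15,38],[-2,-15,38],[-2,-15,38],[-2,-15,38],[-4.5,-31,76],[-4.5,-31,76],[-4.5,-31,76],[-4.5,-31,76],[-4.5,-31,76],[-9.1,-62.9,152.1],[-9.1,-62.9,152.1],[-9.1,-62.9,152.1],[-9.1,-62.9,152.1],[-9.1,-62.9,152.1],[-9.1,-62.9,152.1],[-9.1,-62.9,152.1],[-9.1,-62.9,152.1],[-9.1,-62.9,152.1],[-9.1,-62.9,152.1]], dp=[[-37.2,-40.3,-14],[-37.2,-40.3,-14],[-37.2,-40.3,-14],[-37.2,-40.3,-14],[-37.2,-40.3,-14],[-37.2,-40.3,-14],[-37.2,-40.3,-14],[-37.2,-40.3,-14],[-37.2,-40.3,-14],[-37.2,-40.3,-14],[-37.2,-40.3,-14],[-37.2,-40.3,-14],[-37.2,-40.3,-14],[-57,-80,-5],[-57,-80,-5],[-57,-80,-5],[-57,-80,-5],[-57,-80,-5],[-57,-80,-5],[-57,-80,-5]], hand=[0.3,0.3,0.3,0.3,0.3,0.3,0.3,0.3,0.3,0.3,0.3,0.3,0.3,0.3,0.3,0.3,0.3,0.3,0.3,0.3], newtons=60)

```text
t: 1.82
ee_pos: [0.4599, -0.1662, 0.3006]
tool_rot: [2.372, 0.325, -0.059]
contact_force: [1.6, 0.5, 0.4]
gripper_width: 0.0323
grasp_force: 0.0
```

```bash
cat > p1.py <<'E'
from h import *
psi=-7.2;u=np.array([np.cos(np.radians(psi)),np.sin(np.radians(psi)),0])
g=np.array([.4626,-.4186,.057]); P=g+u*.147-[0,0,.04]
t=tool_t(P,psi,0)
print(np.round(read_state()['qpos'],2))
for n,p in [('pre',back(t,.12)),('grip',t)]: rel(p)
E
python3 p1.py
```

```text
[ 0.03 -0.4   1.9  -0.75  1.59  1.29]
dr [-1.3, -8.1, 19.6] dp [-0.5, 1.56, 24.99]
dr [-1.3, -8.1, 19.6] dp [-2.21, 1.54, 36.87]
```

Request:
send_rows(dr=[[-1.3,-8.1,19.6],[-1.3,-8.1,19.6],[-1.3,-8.1,19.6],[-1.3,-8.1,19.6],[-1.3,-8.1,19.6],[-1.3,-8.1,19.6],[-1.3,-8.1,19.6],[-1.3,-8.1,19.6],[-1.3,-8.1,19.6],[-1.3,-8.1,19.6]], dp=[[-0.5,1.6,25],[-0.5,1.6,25],[-0.5,1.6,25],[-0.5,1.6,25],[-0.5,1.6,25],[-0.5,1.6,25],[-0.5,1.6,25],[-0.5,1.6,25],[-0.5,1.6,25],[-0.5,1.6,25]], hand=[0.3,0.3,0.3,0.3,0.3,0.3,0.3,0.3,0.3,0.3])

```text
t: 2.65
ee_pos: [0.4734, -0.3454, 0.1302]
tool_rot: [2.354, -0.141, -0.059]
contact_force: [0.2, -0.5, -0.0]
gripper_width: 0.0324
grasp_force: 0.0
```

```bash
python3 p1.py; python3 - <<'E'
from h import *
c=capture('wrist'); cv2.imwrite('pics/w1.png',c['img'][:,:,::-1])
t=[.4626,-.4186,.057];print(proj(c,t), proj(c,[.3980,-.4102,.057]),proj(c,[.5272,-.4269,.057]))
E
```

```text
[-0.31 -0.13  1.98 -0.82  1.24  1.64]
dr [-0.0, -0.2, 0.3] dp [-0.15, 0.05, 0.31]
dr [-0.0, -0.2, 0.3] dp [-0.2, 0.06, 12.31]
[276.46893625 212.92817445] [275.8751695  288.85480854] [277.04862325 126.43169022]
```

View pics/w1.png

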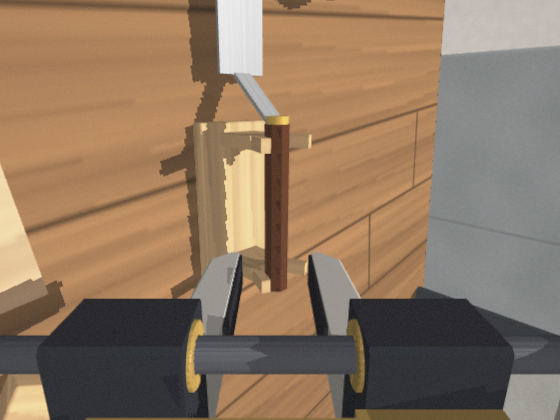

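Wrist view: the handle runs along column 277 from row 119 to row 290. It is centred between the fingers and lies as predicted, so I'll go in and grip.

Request:
send_rows(dr=[[0,-0.2,0.3],[0,-0.2,0.3],[0,-0.2,0.3],[0,-0.2,0.3],[0,-0.2,0.3],[0,-0.2,0.3],[0,-0.2,0.3],[0,-0.2,0.3],[0,-0.2,0.3],[0,-0.2,0.3],[0,-0.2,0.3],[0,-0.2,0.3],[0,-0.2,0.3]], dp=[[-0.1,0.05,3],[-0.2,0.05,6],[-0.2,0.05,9],[-0.2,0.05,11],[-0.2,0.05,12.3],[-0.2,0.05,12.3],[-0.2,0.05,12.3],[-0.2,0.05,12.3],[-0.2,0.05,12.3],[-0.2,0.05,12.3],[-0.2,0.05,12.3],[-0.2,0.05,12.3],[-0.2,0.05,12.3]], hand=[0.3,0.3,0.3,0.3,0.3,0.3,0.3,1,1,1,1,1,1], newtons=60)

```text
t: 3.78
ee_pos: [0.4609, -0.4322, 0.0438]
tool_rot: [2.352, -0.149, -0.06]
contact_force: [-1.1, 3.7, 6.9]
gripper_width: 0.0173
grasp_force: 60.0
```

```bash
cat > p2.py <<'E'
from h import *
import sys
# plan for trivet: insert pose etc.  args cx cy yaw [phi list]
s=read_state(); print(np.round(s['ee_pos'],4),np.round(s['tool_rot'],3),s['gripper_width'],s['grasp_force'],np.round(s['contact_force'],1),np.round(s['qpos'],2))
E
python3 p2.py; python3 - <<'E'
from h import *
u=lambda p:np.array([np.cos(np.radians(p)),np.sin(np.radians(p)),0])
s=read_state()
rel((s['ee_pos']+[0,0,.10],R.from_rotvec(s['tool_rot'])))
C=np.array([.5975,.098,.0145])
rel(tool_t(C-.16*u(0)+[0,0,.10],0,0))
E
```

```text
[ 0.4609 -0.4322  0.0438] [ 2.352 -0.149 -0.06 ] 0.017325753457857453 60.00295836478472 [-1.1  3.7  6.9] [-0.47  0.02  1.99 -0.89  1.02  1.67]
dr [0.0, 0.0, 0.0] dp [0.01, 7.07, -7.07]
dr [0.0, 5.1, -5.1] dp [-23.39, -27.84, -41.64]
```

Request:
send_rows(dr=[[0,0,0],[0,0,0],[0,0,0],[0,0,0],[0,2,-2],[0,5.1,-5.1],[0,5.1,-5.1],[0,5.1,-5.1],[0,5.1,-5.1],[0,5.1,-5.1],[0,5.1,-5.1],[0,5.1,-5.1],[0,5.1,-5.1],[0,5.1,-5.1],[0,5.1,-5.1],[0,5.1,-5.1],[0,5.1,-5.1],[0,5.1,-5.1],[0,5.1,-5.1],[0,5.1,-5.1]], dp=[[0,2,-2],[0,4,-4],[0,6,-6],[0,7.1,-7.1],[0,7.1,-7.1],[-3,3,-11],[-23.4,-27.8,-41.6],[-23.4,-27.8,-41.6],[-23.4,-27.8,-41.6],[-23.4,-27.8,-41.6],[-23.4,-27.8,-41.6],[-23.4,-27.8,-41.6],[-23.4,-27.8,-41.6],[-23.4,-27.8,-41.6],[-23.4,-27.8,-41.6],[-23.4,-27.8,-41.6],[-23.4,-27.8,-41.6],[-23.4,-27.8,-41.6],[-23.4,-27.8,-41.6],[-23.4,-27.8,-41.6]], hand=[1,1,1,1,1,1,1,1,1,1,1,1,1,1,1,1,1,1,1,1])

```text
t: 5.45
ee_pos: [0.2897, 0.0857, 0.1402]
tool_rot: [2.357, 0.005, 0.0]
contact_force: [0.2, -0.2, -2.3]
gripper_width: 0.0169
grasp_force: 60.0
```

```bash
python3 p2.py; python3 - <<'E'
from h import *
out=[]
for n in ('top','scene'):
    c=capture(n); np.savez(f'pics/{n}1.npz',**c); im=c['img'][:,:,::-1].copy()
    # turner expected from tool pose
    s=read_state();Rk=R.from_rotvec(s['tool_rot']);g=s['ee_pos']-Rk.apply([0,0,.019]);Rt=Rk*FL.inv()*R.from_euler('x',45,degrees=True)
    q=[proj(c,g+Rt.apply(np.array(p)-[-.147,0,.04])) for p in ([.047,.021,0],[.047,-.021,0],[-.047,-.021,0],[-.047,.021,0])]
    o=np.mean(q,0).astype(int); 
    for p in q: print(n,p)
    x0=max(o[0]-50,0);y0=max(o[1]-70,0)
    cr=cv2.resize(im[y0:y0+140,x0:x0+100],None,fx=4,fy=4,interpolation=cv2.INTER_CUBIC);
    for p in q: cv2.circle(cr,tuple(((p-[x0,y0]+.5)*4).astype(int)),3,(0,255,0),1)
    out.append(cr);print(x0,y0)
cv2.imwrite('pics/sag.png',np.hstack(out))
E
```

```text
[0.2897 0.0857 0.1402] [2.357 0.005 0.   ] 0.016917318111568873 60.00102460384369 [ 0.2 -0.2 -2.3] [ 0.74 -0.39  2.17 -0.58  1.89  2.27]
top [242.04453435 237.06139227]
top [260.53214001 237.35892203]
top [259.41798499 278.88238957]
top [240.59889273 278.5844623 ]
200 187
scene [329.3292929  218.76753997]
scene [313.48552725 210.99040201]
scene [331.45716266 182.91285341]
scene [346.87581178 190.09887005]
280 130
```

View pics/sag.png

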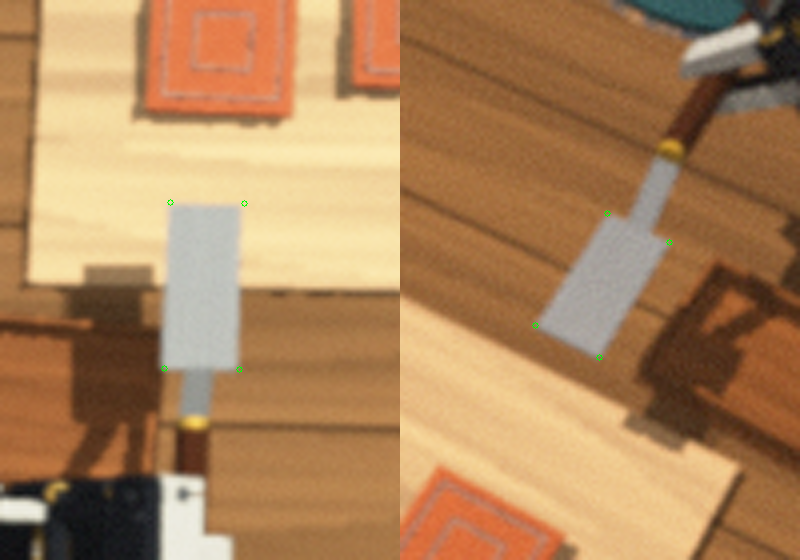

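The blade corners lie within about 1 mm of those predicted from the tool pose, so there is no sag. Next I compute the insertion under the left trivet (C), with 3° of roll to keep the gripper body clear of the tray.

```bash
cat >> h.py <<'E'
def U(p): return np.array([np.cos(np.radians(p)),np.sin(np.radians(p)),0])
def stand(L,psi,phi,dz=0.,dy=0.):
    "turner pose so that the trivet carried stands on its edge and will fall onto centre L (xy); phi near 90"
    a=np.radians(phi-90); v=U(psi+90); pv=np.array([L[0],L[1],.012])+.045*v
    y=-.053*np.sin(a)+.0115*np.cos(a); z=.053*np.cos(a)+.0115*np.sin(a)
    return pv-.001*U(psi)+v*(y+dy)+[0,0,z+dz],psi,phi
def ins(C,psi,d,z=.016,phi=3): return np.array([C[0],C[1],z])-d*U(psi),psi,phi
E
python3 - <<'E'
from h import *
C=(.5975,.0982)
for d,z in [(.16,.016),(.001,.016),(.001,.12)]: rel(tool_t(*ins(C,0,d,z)))
E
```

```text
dr [3.0, 0.0, 0.0] dp [0.05, -6.94, 6.98]
dr [3.0, 0.0, 0.0] dp [15.95, -6.93, 6.97]
dr [3.0, 0.0, 0.0] dp [15.94, 0.42, -0.39]
```

Request:
send_rows(dr=[[3,0,0],[3,0,0],[3,0,0],[3,0,0],[3,0,0],[3,0,0],[3,0,0],[3,0,0],[3,0,0],[3,0,0],[3,0,0],[3,0,0],[3,0,0],[3,0,0],[3,0,0],[3,0,0],[3,0,0],[3,0,0],[3,0,0]], dp=[[0,-2,2],[0,-4,4],[0,-6,6],[0,-6.9,7],[0,-6.9,7],[1.5,-6.9,7],[3,-6.9,7],[4.5,-6.9,7],[6,-6.9,7],[7.3,-6.9,7],[8.6,-6.9,7],[9.9,-6.9,7],[11.2,-6.9,7],[12.5,-6.9,7],[13.8,-6.9,7],[14.9,-6.9,7],[15.9,-6.9,7],[15.9,-6.9,7],[15.9,-6.9,7]], hand=[1,1,1,1,1,1,1,1,1,1,1,1,1,1,1,1,1,1,1])

```text
t: 7.13
ee_pos: [0.4489, 0.0832, 0.0419]
tool_rot: [2.41, -0.001, -0.002]
contact_force: [-1.1, -0.2, -2.1]
gripper_width: 0.0174
grasp_force: 60.0
```

```bash
cat > tri.py <<'E'
from h import *
def tris(c,lo=700):
    h=cv2.cvtColor(c['img'],cv2.COLOR_RGB2HSV)
    m=((h[...,0]<13)&(h[...,1]>140)&(h[...,2]>110)).astype(np.uint8)
    m=cv2.morphologyEx(m,cv2.MORPH_CLOSE,np.ones((5,5)))
    cs,_=cv2.findContours(m,cv2.RETR_EXTERNAL,cv2.CHAIN_APPROX_NONE)
    for k in cs:
        if lo<cv2.contourArea(k)<4000:
            q=cv2.boxPoints(cv2.minAreaRect(k)); w=np.array([onz(c,*p,.031)[:2] for p in q])
            e=w[1]-w[0]
            if w[:,0].min()>.45 and abs(w[:,1].mean())<.28: print('tri',np.round(w.mean(0),4),'side',np.round([np.hypot(*e),np.hypot(*(w[2]-w[1]))],4),'yaw',round((np.degrees(np.arctan2(e[1],e[0]))+45)%90-45,1))
if __name__=='__main__':
    c=capture('top'); tris(c); s=read_state(); print(np.round(s['ee_pos'],4),np.round(s['tool_rot'],3),np.round(s['contact_force'],1),np.round(s['qpos'],2))
E
python3 tri.py; python3 -c "
from h import *
rel(tool_t(*ins((.5975,.0982),0,.001,.12,3)))"
```

```text
tri [ 0.5858 -0.1652] side [0.0916 0.0903] yaw 12.7
tri [0.5974 0.0986] side [0.0905 0.091 ] yaw -0.7
tri [ 0.616 -0.027] side [0.0876 0.0899] yaw 1.1
[0.4486 0.0832 0.0419] [ 2.409e+00 -0.000e+00 -2.000e-03] [-0.7 -0.1 -1.4] [ 0.52  0.    2.   -0.62  1.57  2.23]
dr [-0.1, 0.1, 0.0] dp [0.08, 6.93, -7.75]
```

Request:
send_rows(dr=[[0,0,0],[0,0,0],[0,0,0],[0,0,0],[0,0,0],[0,0,0],[0,0,0],[0,0,0],[0,0,0],[0,0,0],[0,0,0]], dp=[[0,0.3,-0.3],[0,0.9,-1],[0,1.8,-2],[0,2.7,-3],[0,3.6,-4],[0,4.5,-5],[0,5.4,-6],[0,6.2,-7],[0,6.8,-7.6],[0,6.9,-7.75],[0,6.9,-7.75]], hand=[1,1,1,1,1,1,1,1,1,1,1])

```text
t: 8.1
ee_pos: [0.4491, 0.0838, 0.1463]
tool_rot: [2.41, -0.001, -0.0]
contact_force: [-0.4, 0.2, -4.2]
gripper_width: 0.017
grasp_force: 60.1
```

```bash
python3 - <<'E'
from h import *
c=capture('scene'); im=c['img'][:,:,::-1]
p=proj(c,[.5975,.098,.135]).astype(int); print(p, read_state()['contact_force'])
x0,y0=p[0]-100,p[1]-75
cv2.imwrite('pics/lift.png',cv2.resize(im[y0:y0+150,x0:x0+200],(800,600),interpolation=cv2.INTER_CUBIC))
C=(.5975,.0982);L=(.630,.0982)
for ph in (45,90): rel(tool_t(np.array([.628,.15,.13]),0,ph))
for k in ((90,.004,0),(95,.004,0),(100,.002,0),(100,-.002,-.03)): rel(tool_t(*stand(L,0,*k)))
E
```

```text
[298 248] [-0.28777814  0.8562788  -4.09131707]
dr [41.9, 0.1, -0.0] dp [3.21, -3.26, -2.07]
dr [86.9, 0.1, -0.0] dp [3.21, -4.9, -0.5]
dr [86.9, 0.1, -0.0] dp [3.32, -9.33, 3.73]
dr [91.9, 0.1, -0.0] dp [3.32, -9.17, 4.06]
dr [96.9, 0.1, -0.1] dp [3.32, -9.18, 4.56]
dr [96.9, 0.1, -0.1] dp [3.32, -7.22, 6.86]
```

View pics/lift.png

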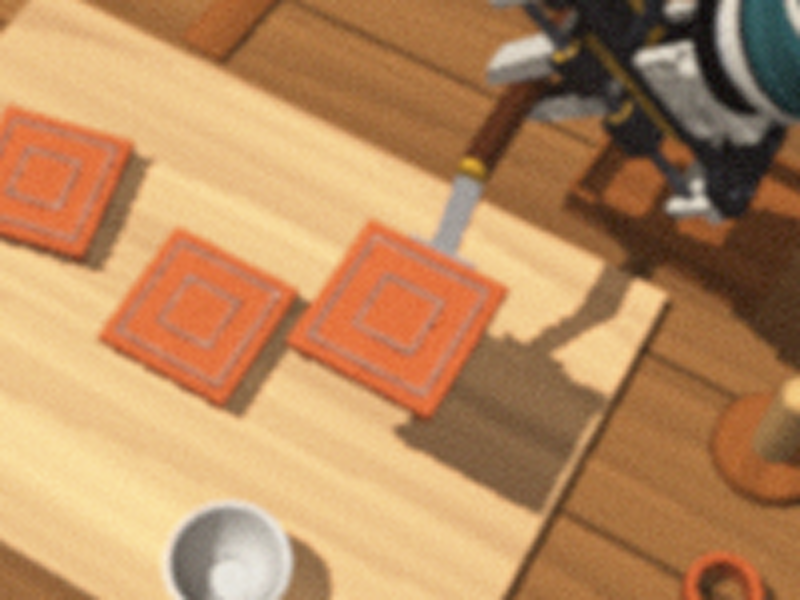

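The trivet sits squarely on the blade, at about (405,315) in the crop. Now I roll it in the air.

Request:
send_rows(dr=[[3,0,0],[7,0,0],[11,0,0],[15,0,0],[19,0,0],[23,0,0],[27,0,0],[32,0,0],[37,0,0],[42,0,0],[47,0,0],[52,0,0],[57,0,0],[62,0,0],[67,0,0],[72,0,0],[77,0,0],[82,0,0],[86.9,0,0],[86.9,0,0]], dp=[[0.2,-0.2,-0.1],[0.5,-0.5,-0.3],[0.8,-0.9,-0.5],[1.1,-1.2,-0.7],[1.4,-1.5,-0.9],[1.8,-1.8,-1.1],[2.1,-2.1,-1.3],[2.5,-2.5,-1.6],[2.9,-2.9,-1.8],[3.2,-3.3,-2.1],[3.2,-3.6,-2.1],[3.2,-3.9,-2.0],[3.2,-4.1,-1.9],[3.2,-4.3,-1.7],[3.2,-4.5,-1.5],[3.2,-4.65,-1.3],[3.2,-4.75,-1],[3.2,-4.85,-0.7],[3.2,-4.9,-0.5],[3.2,-4.9,-0.5]], hand=[1,1,1,1,1,1,1,1,1,1,1,1,1,1,1,1,1,1,1,1])

```text
t: 9.82
ee_pos: [0.4797, 0.1223, 0.1136]
tool_rot: [-2.352, 0.007, 0.006]
contact_force: [-1.4, 0.5, -4.1]
gripper_width: 0.0167
grasp_force: 60.1
```

```bash
python3 p2.py; python3 - <<'E'
from h import *
out=[]
for n in ('scene','top'):
    c=capture(n); im=c['img'][:,:,::-1]
    p=proj(c,[.628,.13,.13]).astype(int); print(p)
    x0,y0=p[0]-65,p[1]-75
    out.append(cv2.resize(im[y0:y0+150,x0:x0+100],(400,600),interpolation=cv2.INTER_CUBIC))
cv2.imwrite('pics/roll.png',np.hstack(out))
L=(.630,.0982)
for k in ((90,.004,0),(95,.004,0),(100,.002,0),(100,-.002,-.03)): rel(tool_t(*stand(L,0,*k)))
E
```

```text
[0.4797 0.1223 0.1136] [-2.352  0.007  0.006] 0.016714312457577294 60.07389284670353 [-1.4  0.5 -4.1] [-0.24 -0.17  2.05  0.76  1.52  1.19]
[304 266]
[239 173]
dr [0.2, 0.1, -0.2] dp [0.15, 3.85, 4.63]
dr [5.2, 0.1, -0.2] dp [0.15, 4.19, 4.49]
dr [10.2, 0.0, -0.2] dp [0.16, 4.69, 4.53]
dr [10.2, 0.0, -0.2] dp [0.16, 7.1, 2.7]
```

View pics/roll.png

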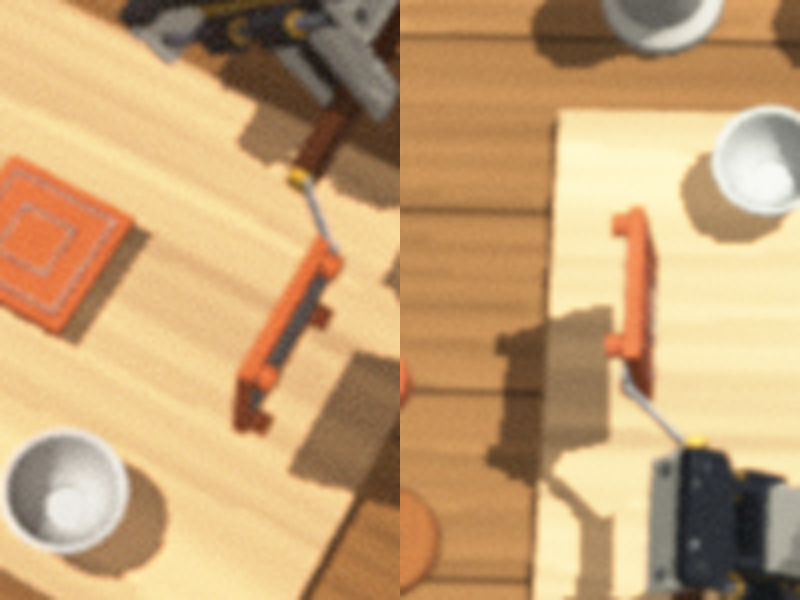

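The trivet hangs upright from the blade by its feet, edge down, as planned. I lower it, lean it over and push.

Request:
send_rows(dr=[[0,0,0],[0,0,0],[0,0,0],[0,0,0],[0,0,0],[0,0,0],[2.6,0,0],[5.2,0,0],[7.5,0,0],[10.2,0,0],[10.2,0,0],[10.2,0,0],[10.2,0,0],[10.2,0,0],[10.2,0,0],[10.2,0,0],[10.2,0,0],[10.2,0,0]], dp=[[0.15,0.7,0.9],[0.15,1.7,2.0],[0.15,2.6,3.1],[0.15,3.4,4.1],[0.15,3.85,4.6],[0.15,3.85,4.6],[0.15,4.0,4.55],[0.15,4.2,4.5],[0.15,4.4,4.5],[0.15,4.7,4.5],[0.15,4.7,4.5],[0.15,5.1,4.4],[0.15,5.6,4.0],[0.15,6.1,3.6],[0.15,6.6,3.2],[0.15,7.0,2.8],[0.15,7.0,2.8],[0.15,7.0,2.8]], hand=[1,1,1,1,1,1,1,1,1,1,1,1,1,1,1,1,1,1])

```text
t: 11.42
ee_pos: [0.4826, 0.0933, 0.0477]
tool_rot: [-2.179, 0.002, -0.0]
contact_force: [-0.3, 0.1, -2.0]
gripper_width: 0.0173
grasp_force: 60.0
```

```bash
python3 p2.py; python3 - <<'E'
from h import *
out=[]
for n in ('scene','top'):
    c=capture(n); im=c['img'][:,:,::-1]
    p=proj(c,[.628,.11,.03]).astype(int); print(p)
    x0,y0=p[0]-65,p[1]-75
    out.append(cv2.resize(im[y0:y0+150,x0:x0+100],(400,600),interpolation=cv2.INTER_CUBIC))
cv2.imwrite('pics/fall.png',np.hstack(out))
E
```

```text
[0.4826 0.0933 0.0477] [-2.179e+00  2.000e-03 -0.000e+00] 0.017268603450921325 60.001482143998146 [-0.3  0.1 -2. ] [-0.36  0.01  2.07  0.88  1.54  0.95]
[294 280]
[250 185]
```

View pics/fall.png

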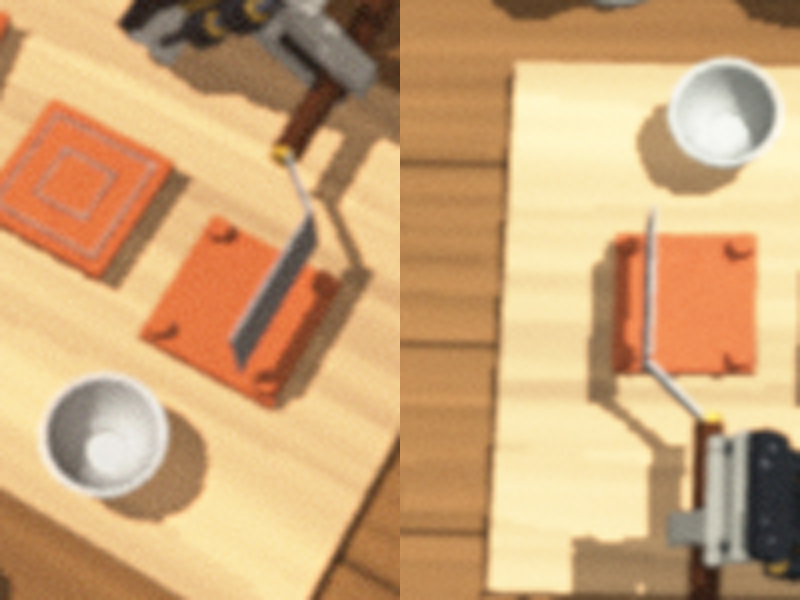

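Clean flip: feet up, flat, centred near (685,305) in the top crop. I retreat and do the middle one.

```bash
python3 - <<'E'
from h import *
s=read_state();R0=R.from_rotvec(s['tool_rot'])
rel((s['ee_pos']+[0,0,.15],R0))
B=(.616,-.027)
for d,z in ((.115,.18),(.115,.06)): rel(tool_t(*ins(B,1,d,z,0)))
E
```

```text
dr [0.0, 0.0, 0.0] dp [-0.01, -12.31, -8.57]
dr [-100.2, -0.1, -1.2] dp [-12.81, -5.11, -20.47]
dr [-100.2, -0.1, -1.2] dp [-12.81, 4.74, -13.62]
```

Request:
send_rows(dr=[[0,0,0],[0,0,0],[0,0,0],[0,0,0],[0,0,0],[-100.2,0,-1.2],[-100.2,0,-1.2],[-100.2,0,-1.2],[-100.2,0,-1.2],[-100.2,0,-1.2],[-100.2,0,-1.2],[-100.2,0,-1.2],[-100.2,0,-1.2],[-100.2,0,-1.2],[-100.2,0,-1.2],[-100.2,0,-1.2],[-100.2,0,-1.2],[-100.2,0,-1.2],[-100.2,0,-1.2],[-100.2,0,-1.2]], dp=[[0,-2.5,-1.7],[0,-5.7,-4],[0,-9,-6.3],[0,-12.3,-8.6],[0,-12.3,-8.6],[-2,-11.5,-10],[-4,-10.5,-12],[-6,-9.5,-14],[-8,-8.5,-16],[-10,-7.5,-18],[-12.8,-5.1,-20.5],[-12.8,-5.1,-20.5],[-12.8,-5.1,-20.5],[-12.8,-5.1,-20.5],[-12.8,-5.1,-20.5],[-12.8,-5.1,-20.5],[-12.8,-5.1,-20.5],[-12.8,-5.1,-20.5],[-12.8,-5.1,-20.5],[-12.8,-5.1,-20.5]], hand=[1,1,1,1,1,1,1,1,1,1,1,1,1,1,1,1,1,1,1,1])

```text
t: 13.18
ee_pos: [0.3538, -0.0438, 0.2041]
tool_rot: [2.348, 0.028, 0.007]
contact_force: [0.0, 1.0, -4.2]
gripper_width: 0.017
grasp_force: 60.0
```

```bash
python3 tri.py; python3 - <<'E'
from h import *
B=(.616,-.027)
for a in ((.115,.018,2),(.001,.0165,2),(.001,.12,2)): rel(tool_t(*ins(B,1,*a)))
# sag check
c=capture('top');im=c['img'][:,:,::-1]
s=read_state();Rk=R.from_rotvec(s['tool_rot']);g=s['ee_pos']-Rk.apply([0,0,.019]);Rt=Rk*FL.inv()*R.from_euler('x',45,degrees=True)
q=np.array([proj(c,g+Rt.apply(np.array(p)-[-.147,0,.04])) for p in ([.047,.021,0],[.047,-.021,0],[-.047,-.021,0],[-.047,.021,0])])
h=cv2.cvtColor(c['img'],cv2.COLOR_RGB2HSV);x0,y0=q.min(0).astype(int)-12;x1,y1=q.max(0).astype(int)+12
m=(h[y0:y1,x0:x1,1]<50).astype(np.uint8);cs,_=cv2.findContours(m,cv2.RETR_EXTERNAL,cv2.CHAIN_APPROX_NONE)
k=max(cs,key=cv2.contourArea);print(np.round(q,1).tolist(),np.round(cv2.boxPoints(cv2.minAreaRect(k))+[x0,y0],1).tolist())
E
```

```text
tri [ 0.586  -0.1649] side [0.0921 0.0908] yaw 12.7
tri [ 0.616 -0.027] side [0.0876 0.0899] yaw 1.1
tri [0.6278 0.0975] side [0.0877 0.0877] yaw 1.1
[ 0.3541 -0.0438  0.2046] [2.356 0.028 0.007] [ 0.6 -1.7 -1. ] [ 0.39 -0.51  2.15 -0.74  1.78  1.87]
dr [2.0, -0.0, 0.3] dp [0.07, -11.21, 11.5]
dr [2.0, -0.0, 0.3] dp [11.47, -11.25, 11.62]
dr [2.0, -0.0, 0.3] dp [11.43, -3.93, 4.3]
[[298.2, 204.0], [317.5, 204.0], [318.2, 246.7], [298.6, 246.8]] [[298.0, 205.0], [317.0, 205.0], [317.0, 257.0], [298.0, 257.0]]
```

Request:
send_rows(dr=[[2,0,0.3],[2,0,0.3],[2,0,0.3],[2,0,0.3],[2,0,0.3],[2,0,0.3],[2,0,0.3],[2,0,0.3],[2,0,0.3],[2,0,0.3],[2,0,0.3],[2,0,0.3],[2,0,0.3],[2,0,0.3],[2,0,0.3],[2,0,0.3],[2,0,0.3],[2,0,0.3],[2,0,0.3]], dp=[[0,-2.5,2.5],[0,-5,5],[0,-7.5,7.5],[0,-9.8,10],[0,-11,11.2],[0,-11.2,11.5],[0,-11.2,11.5],[1.3,-11.2,11.5],[2.6,-11.2,11.5],[3.9,-11.2,11.6],[5.2,-11.2,11.6],[6.5,-11.2,11.6],[7.8,-11.2,11.6],[9.1,-11.2,11.6],[10.3,-11.2,11.6],[11.2,-11.2,11.6],[11.5,-11.2,11.6],[11.5,-11.2,11.6],[11.5,-11.2,11.6]], hand=[1,1,1,1,1,1,1,1,1,1,1,1,1,1,1,1,1,1,1])

```text
t: 14.87
ee_pos: [0.4696, -0.0463, 0.046]
tool_rot: [2.391, 0.014, 0.013]
contact_force: [-0.6, -0.0, -2.5]
gripper_width: 0.0173
grasp_force: 60.0
```

```bash
python3 tri.py; python3 -c "
from h import *
B=(.616,-.027)
rel(tool_t(*ins(B,1,.001,.0165,2)));rel(tool_t(*ins(B,1,.001,.12,2)))"
```

```text
tri [ 0.5858 -0.1652] side [0.0916 0.0903] yaw 12.7
tri [0.6278 0.0975] side [0.0877 0.0877] yaw 1.1
tri [ 0.706  -0.0262] side [0.0889 0.09  ] yaw 1.1
[ 0.4693 -0.0463  0.0458] [2.391 0.014 0.012] [-0.   0.2 -1.6] [ 0.28 -0.09  2.08 -0.73  1.43  2.05]
dr [0.0, -0.1, -0.4] dp [-0.11, -0.39, 0.07]
dr [0.0, -0.1, -0.4] dp [-0.05, 6.67, -7.49]
```

The blade came in about 4 mm too high and pushed the middle trivet 90 mm back, still upright on the board at (0.706, -0.026). I back off, correct the height, check it, and insert again.

```bash
python3 -c "
from h import *
B=(.706,-.0262)
rel(tool_t(*ins(B,1.1,.115,.0165,2)))"
```

```text
dr [0.0, 0.0, -0.4] dp [-2.5, -0.29, 0.16]
```

Request:
send_rows(dr=[[0,0,0],[0,0,-0.4],[0,0,-0.4],[0,0,-0.4],[0,0,-0.4]], dp=[[-1.2,0,0],[-2.5,0,0],[-2.5,-0.3,0.15],[-2.5,-0.3,0.15],[-2.5,-0.3,0.15]], hand=[1,1,1,1,1])

```text
t: 15.33
ee_pos: [0.4448, -0.0453, 0.0423]
tool_rot: [2.391, 0.023, 0.009]
contact_force: [-0.2, 0.2, -2.1]
gripper_width: 0.0172
grasp_force: 60.0
```

```bash
cat > chk.py <<'E'
from h import *
def turner():
    s=read_state();Rk=R.from_rotvec(s['tool_rot']);g=s['ee_pos']-Rk.apply([0,0,.019]);Rt=Rk*FL.inv()*R.from_euler('x',45,degrees=True)
    return g+Rt.apply([.147,0,-.04]),Rt.as_euler('ZYX',degrees=True),s['contact_force']
P,e,f=turner();print('turner origin',np.round(P,4),'yaw pitch roll',np.round(e,1),np.round(f,1))
E
python3 chk.py; python3 tri.py; python3 -c "
from h import *
B=(.706,-.0262)
rel(tool_t(*ins(B,1.1,.115,.0160,2)));rel(tool_t(*ins(B,1.1,.001,.0160,2)))"
```

```text
turner origin [ 0.5915 -0.0281  0.0163] yaw pitch roll [ 1.1 -0.   2. ] [-0.2  0.2 -2.1]
tri [ 0.5857 -0.1647] side [0.0916 0.0903] yaw 12.7
tri [0.6278 0.0975] side [0.0877 0.0877] yaw 1.1
tri [ 0.706  -0.0262] side [0.0889 0.09  ] yaw 1.1
[ 0.445  -0.0453  0.0424] [2.391 0.023 0.009] [ 0.5  1.1 -3. ] [ 0.3  -0.14  2.13 -0.72  1.44  2.06]
dr [0.0, -0.0, -0.0] dp [-0.07, -0.0, 0.04]
dr [0.0, -0.0, -0.0] dp [11.33, -0.0, 0.04]
```

Request:
send_rows(dr=[[0,0,0],[0,0,0],[0,0,0],[0,0,0],[0,0,0],[0,0,0],[0,0,0],[0,0,0],[0,0,0],[0,0,0],[0,0,0]], dp=[[1.3,0,0],[2.6,0,0],[3.9,0,0],[5.2,0,0],[6.5,0,0],[7.8,0,0],[9.1,0,0],[10.3,0,0],[11,0,0],[11.3,0,0],[11.3,0,0]], hand=[1,1,1,1,1,1,1,1,1,1,1])

```text
t: 16.3
ee_pos: [0.5579, -0.0433, 0.042]
tool_rot: [2.39, 0.023, 0.008]
contact_force: [0.3, -0.9, -2.1]
gripper_width: 0.0172
grasp_force: 60.0
```

```bash
python3 chk.py; python3 tri.py; python3 -c "
from h import *
B=(.706,-.0262)
rel(tool_t(*ins(B,1.1,.001,.12,2)))
rel(tool_t(*ins((.640,-.0262),1.1,.001,.13,2)))"
```

```text
turner origin [ 0.7046 -0.0262  0.0158] yaw pitch roll [1.1 0.  2. ] [ 0.3 -0.9 -2.1]
tri [ 0.5858 -0.1649] side [0.0911 0.0903] yaw 12.7
tri [ 0.706  -0.0262] side [0.0889 0.09  ] yaw 1.1
[ 0.5574 -0.0433  0.042 ] [2.39  0.023 0.008] [-0.6  0.6 -1.7] [ 0.24  0.1   1.9  -0.74  1.4   2.02]
dr [0.0, 0.0, 0.0] dp [0.08, 7.11, -7.6]
dr [0.0, 0.0, 0.0] dp [-6.52, 7.7, -8.42]
```

Request:
send_rows(dr=[[0,0,0],[0,0,0],[0,0,0],[0,0,0],[0,0,0],[0,0,0],[0,0,0],[0,0,0],[0,0,0],[0,0,0],[0,0,0],[0,0,0],[0,0,0],[0,0,0],[0,0,0],[0,0,0],[0,0,0]], dp=[[0,0.3,-0.3],[0,0.9,-1],[0,1.8,-2],[0,2.8,-3],[0,3.7,-4],[0,4.7,-5],[0,5.6,-6],[-0.5,6.5,-7],[-1.2,7.1,-7.6],[-2.2,7.4,-8],[-3.4,7.7,-8.3],[-4.6,7.7,-8.4],[-5.8,7.7,-8.4],[-7,7.7,-8.4],[-8,7.7,-8.4],[-8.4,7.7,-8.4],[-8.4,7.7,-8.4]], hand=[1,1,1,1,1,1,1,1,1,1,1,1,1,1,1,1,1])

```text
t: 17.77
ee_pos: [0.4729, -0.0438, 0.1564]
tool_rot: [2.391, 0.023, 0.009]
contact_force: [-0.1, 0.2, -3.4]
gripper_width: 0.0175
grasp_force: 60.0
```

```bash
python3 chk.py; python3 - <<'E'
from h import *
L=(.612,-.022)
for ph in (24,45,68,90): rel(tool_t(np.array([.612,-.022+.0565*(ph/90),.13]),1.1,ph))
c=capture('scene'); im=c['img'][:,:,::-1]
p=proj(c,[.612,-.022,.135]).astype(int)
x0,y0=p[0]-100,p[1]-75
cv2.imwrite('pics/lift2.png',cv2.resize(im[y0:y0+150,x0:x0+200],(800,600),interpolation=cv2.INTER_CUBIC))
E
```

```text
turner origin [ 0.6196 -0.0266  0.1303] yaw pitch roll [ 1.1 -0.   2. ] [-0.1  0.2 -3.4]
dr [22.0, -0.0, -0.0] dp [-0.72, -1.33, -0.2]
dr [43.0, -0.0, -0.0] dp [-0.7, -2.56, -0.05]
dr [66.0, -0.0, -0.0] dp [-0.67, -4.32, -0.08]
dr [88.0, -0.0, 0.0] dp [-0.64, -6.3, -0.43]
```

View pics/lift2.png

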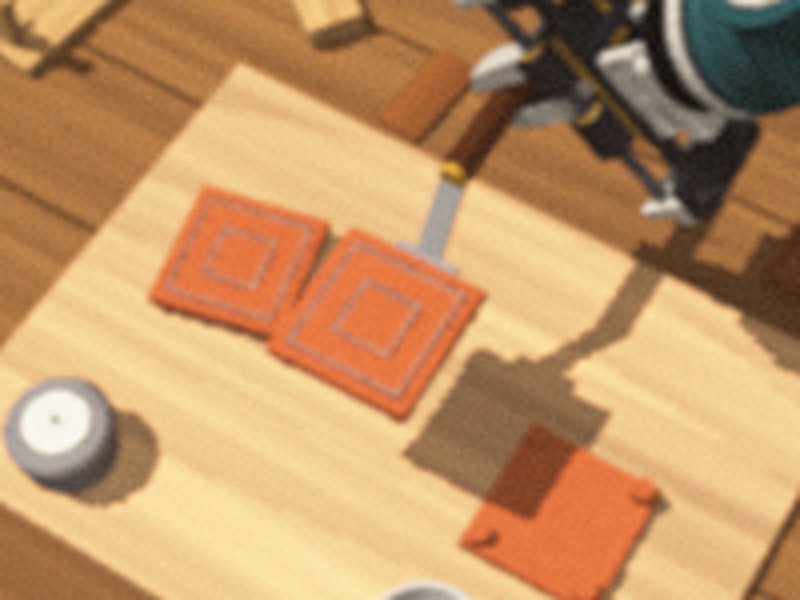

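The trivet sits on the blade with its rear edge at the neck, and trivet C lies feet up. Now the roll.

Request:
send_rows(dr=[[4,0,0],[8,0,0],[12,0,0],[17,0,0],[22,0,0],[27,0,0],[32,0,0],[37,0,0],[43,0,0],[48,0,0],[54,0,0],[60,0,0],[66,0,0],[71,0,0],[77,0,0],[83,0,0],[88,0,0],[88,0,0],[88,0,0]], dp=[[-0.1,-0.2,0],[-0.3,-0.5,-0.1],[-0.5,-0.7,-0.1],[-0.6,-1,-0.2],[-0.7,-1.3,-0.2],[-0.7,-1.6,-0.2],[-0.7,-1.9,-0.1],[-0.7,-2.2,-0.1],[-0.7,-2.6,-0.05],[-0.7,-2.9,0],[-0.7,-3.4,0],[-0.7,-3.8,0],[-0.7,-4.3,-0.1],[-0.7,-4.7,-0.1],[-0.65,-5.2,-0.2],[-0.65,-5.8,-0.3],[-0.65,-6.3,-0.4],[-0.65,-6.3,-0.4],[-0.65,-6.3,-0.4]], hand=[1,1,1,1,1,1,1,1,1,1,1,1,1,1,1,1,1,1,1])

```text
t: 19.4
ee_pos: [0.4662, 0.0038, 0.1151]
tool_rot: [-2.359, -0.019, 0.012]
contact_force: [-0.1, 0.6, -2.7]
gripper_width: 0.0176
grasp_force: 60.0
```

```bash
python3 chk.py; python3 - <<'E'
from h import *
L=(.612,-.022)
for k in ((90,.004,0),(95,.004,0),(100,.002,0),(100,-.002,-.03)): rel(tool_t(*stand(L,1.1,*k)))
E
```

```text
turner origin [0.6128 0.033  0.128 ] yaw pitch roll [ 1.   0.2 89.8] [-0.1  0.6 -2.7]
dr [0.2, 0.0, -0.2] dp [-0.26, 4.1, 4.31]
dr [5.2, 0.0, -0.2] dp [-0.26, 4.45, 4.18]
dr [10.2, 0.0, -0.2] dp [-0.26, 4.94, 4.22]
dr [10.2, 0.0, -0.2] dp [-0.25, 7.35, 2.39]
```

```bash
python3 - <<'E'
from h import *
out=[]
for n in ('scene','top'):
    c=capture(n); im=c['img'][:,:,::-1]
    p=proj(c,[.612,0,.12]).astype(int)
    x0,y0=p[0]-50,p[1]-75
    out.append(cv2.resize(im[y0:y0+150,x0:x0+100],(400,600),interpolation=cv2.INTER_CUBIC))
cv2.imwrite('pics/roll2.png',np.hstack(out))
E
```

```text
(no output)
```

View pics/roll2.png

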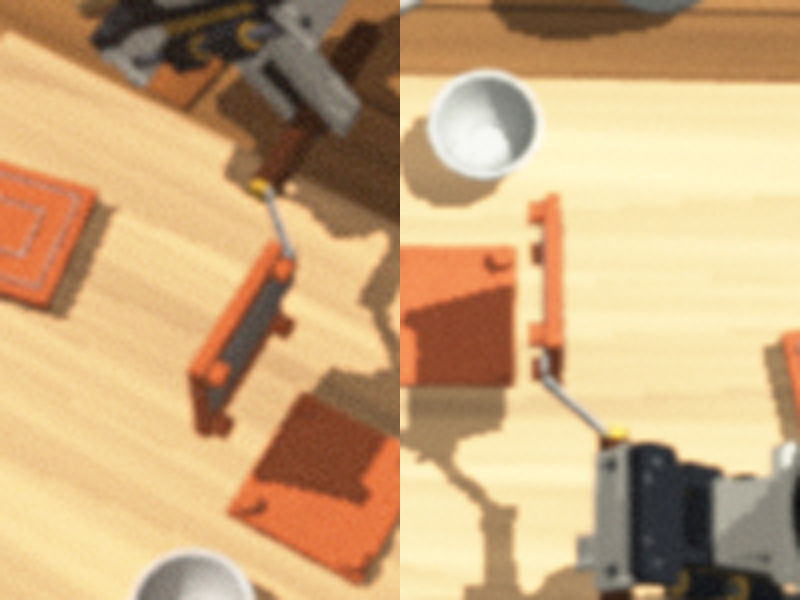

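It hangs properly by its upper feet, clear of trivet C. I lower it and tip it.

Request:
send_rows(dr=[[0,0,0],[0,0,0],[0,0,0],[0,0,0],[0,0,0],[0,0,0],[2.6,0,0],[5.2,0,0],[7.5,0,0],[10.2,0,0],[10.2,0,0],[10.2,0,0],[10.2,0,0],[10.2,0,0],[10.2,0,0],[10.2,0,0],[10.2,0,0],[10.2,0,0]], dp=[[-0.2,0.7,0.7],[-0.2,1.8,1.8],[-0.2,2.8,2.9],[-0.2,3.7,3.8],[-0.2,4.1,4.3],[-0.2,4.1,4.3],[-0.2,4.3,4.25],[-0.2,4.45,4.2],[-0.2,4.7,4.2],[-0.2,4.95,4.2],[-0.2,4.95,4.2],[-0.2,5.3,4.1],[-0.2,5.8,3.7],[-0.2,6.3,3.3],[-0.2,6.8,2.9],[-0.2,7.3,2.5],[-0.2,7.3,2.5],[-0.2,7.3,2.5]], hand=[1,1,1,1,1,1,1,1,1,1,1,1,1,1,1,1,1,1])

```text
t: 21.0
ee_pos: [0.4649, -0.0295, 0.0468]
tool_rot: [-2.179, -0.02, 0.011]
contact_force: [0.1, 0.1, -2.3]
gripper_width: 0.0169
grasp_force: 60.0
```

```bash
python3 chk.py; python3 tri.py; python3 - <<'E'
from h import *
s=read_state();R0=R.from_rotvec(s['tool_rot'])
rel((s['ee_pos']+[0,0,.15],R0))
A=(.5858,-.165)
for y in (13.5,):
  rel(tool_t(*ins(A,y,.12,.15,0)))
E
```

```text
turner origin [ 0.6114 -0.0031  0.0647] yaw pitch roll [  1.1   0.  100.2] [ 0.1  0.1 -2.3]
tri [ 0.5857 -0.1647] side [0.0916 0.0893] yaw 12.7
tri [0.6278 0.0975] side [0.0877 0.0877] yaw 1.1
[ 0.4648 -0.0293  0.0468] [-2.179 -0.02   0.011] [ 0.1  0.3 -1.8] [-0.58  0.1   1.99  0.75  1.69  0.81]
dr [0.0, 0.0, 0.0] dp [-0.0, -12.31, -8.57]
dr [-99.7, -1.2, -14.1] dp [-13.95, 1.27, -24.53]
```

Request:
send_rows(dr=[[0,0,0],[0,0,0],[0,0,0],[0,0,0],[0,0,0],[-7,0,-1],[-14,0,-2],[-21,0,-3],[-28,0,-4],[-35,0,-5],[-42,0,-6],[-49,0,-7],[-56,0,-8],[-63,0,-9],[-70,0,-10],[-77,0,-11],[-84,0,-12],[-91,0,-13],[-98,-1,-14],[-99.7,-1.2,-14.1]], dp=[[0,-2.5,-1.7],[0,-5.7,-4],[0,-9,-6.3],[0,-12.3,-8.6],[0,-12.3,-8.6],[-1,-11,-10],[-2,-10,-11],[-3,-9,-12],[-4,-8,-14],[-5,-7,-15],[-6,-6,-16.5],[-7,-5,-18],[-8,-4,-19],[-9,-3,-20],[-10,-2,-21],[-11,-1,-22],[-12,0,-23],[-13,0.6,-24],[-13.9,1.2,-24.5],[-13.9,1.2,-24.5]], hand=[1,1,1,1,1,1,1,1,1,1,1,1,1,1,1,1,1,1,1,1])

```text
t: 22.72
ee_pos: [0.3315, -0.2398, 0.1722]
tool_rot: [2.339, 0.282, 0.105]
contact_force: [-1.0, 0.2, -3.8]
gripper_width: 0.0171
grasp_force: 60.0
```

```bash
python3 tri.py; python3 chk.py; python3 - <<'E'
from h import *
from scipy.optimize import least_squares
T=dict(np.load('pics/top0.npz'))
def fit(T,guess):
    lab=cv2.cvtColor(T['img'],cv2.COLOR_RGB2LAB).astype(np.float32)
    a=cv2.GaussianBlur(T['img'].astype(np.float32)[...,2],(3,3),0) # blue: red top is low, board high
    # edge fit: sample mean redness inside/outside along top-face outline
    r=cv2.GaussianBlur(lab[...,1],(3,3),0)
    def score(p):
        c,s=np.cos(p[2]),np.sin(p[2]);t=np.linspace(-.038,.038,25);tot=0
        for k in range(4):
            for off,sg in ((.042,1),(.048,-1)):
                l=np.stack([np.full_like(t,off),t],1)@np.array([[0,1],[-1,0]]).__pow__(1) if 0 else np.stack([np.full_like(t,off),t],1)
                for _ in range(k): l=np.stack([-l[:,1],l[:,0]],1)
                w=np.stack([p[0]+c*l[:,0]-s*l[:,1],p[1]+s*l[:,0]+c*l[:,1],np.full(len(t),.031)],1)
                q=proj(T,w).astype(np.float32)
                tot+=sg*cv2.remap(r,q[:,0].reshape(-1,1),q[:,1].reshape(-1,1),cv2.INTER_LINEAR).mean()
        return -tot
    from scipy.optimize import minimize
    m=minimize(score,guess,method='Nelder-Mead',options=dict(initial_simplex=np.array(guess)+np.array([[0,0,0],[.004,0,0],[0,.004,0],[0,0,.08]])))
    return np.round([m.x[0],m.x[1],np.degrees(m.x[2])],4),m.fun
print(fit(T,[.586,-.165,.2]),fit(T,[.5975,.098,0.]))
c=capture('top');print(fit(c,[.586,-.165,.2]))
E
```

```text
tri [ 0.5861 -0.1651] side [0.0926 0.0908] yaw 12.7
tri [ 0.6123 -0.0199] side [0.0901 0.0894] yaw 3.0
tri [0.6291 0.0975] side [0.0903 0.0877] yaw 2.2
[ 0.332  -0.2391  0.173 ] [2.341 0.281 0.108] [ 0.7  0.6 -2.9] [-0.2  -0.83  2.37 -0.73  1.3   1.23]
turner origin [ 0.4716 -0.1917  0.1455] yaw pitch roll [13.6  0.4 -0.1] [ 0.7  0.6 -2.9]
(array([ 0.5871, -0.1656, 12.1343]), np.float64(-88.43171691894531)) (array([ 0.5988,  0.0974, -1.0725]), np.float64(-84.07630920410156))
(array([ 0.5868, -0.1655, 11.9613]), np.float64(-90.63630676269531))
```

Both flips are fine: trivet B is at (0.612, -0.020) feet up. Joint 2 is at its limit at this height, so I go down and slightly forward to the insertion start for trivet A.

```bash
python3 - <<'E'
from h import *
A=(.587,-.1655)
rel(tool_t(*ins(A,12.2,.105,.10,1)))
rel(tool_t(*ins(A,12.2,.105,.03,1)))
E
```

```text
dr [0.9, -0.8, 1.1] dp [1.25, -3.67, 3.14]
dr [0.9, -0.8, 1.1] dp [1.28, -8.61, 8.1]
```

Request:
send_rows(dr=[[0,0,0],[0.9,-0.8,1.1],[0.9,-0.8,1.1],[0.9,-0.8,1.1],[0.9,-0.8,1.1],[0.9,-0.8,1.1],[0.9,-0.8,1.1],[0.9,-0.8,1.1]], dp=[[0.6,-1.5,1.5],[1.25,-3.6,3.1],[1.25,-5.5,5],[1.25,-7,6.5],[1.25,-8.2,7.7],[1.25,-8.6,8.1],[1.25,-8.6,8.1],[1.25,-8.6,8.1]], hand=[1,1,1,1,1,1,1,1])

```text
t: 23.48
ee_pos: [0.3443, -0.2339, 0.0598]
tool_rot: [2.363, 0.247, 0.105]
contact_force: [0.2, 0.1, -0.8]
gripper_width: 0.017
grasp_force: 60.0
```

```bash
python3 chk.py; python3 p2.py; python3 - <<'E'
from h import *
A=(.587,-.1655)
rel(tool_t(*ins(A,12.2,.105,.016,1)))
E
```

```text
turner origin [ 0.4853 -0.1896  0.0341] yaw pitch roll [12.  -0.2  1. ] [ 0.2  0.1 -0.8]
[ 0.3443 -0.2339  0.0598] [2.363 0.247 0.105] 0.01697099617270917 60.00083891674876 [ 0.2  0.1 -0.8] [-0.18 -0.67  2.47 -0.79  1.13  1.45]
dr [0.0, -0.1, -0.3] dp [-0.04, -1.33, 1.14]
```

Request:
send_rows(dr=[[0,0,-0.3],[0,0,-0.3],[0,0,-0.3],[0,0,-0.3]], dp=[[0,-0.7,0.6],[0.2,-1.3,1.1],[0.2,-1.3,1.1],[0.2,-1.3,1.1]], hand=[1,1,1,1])

```text
t: 23.82
ee_pos: [0.3455, -0.2314, 0.0413]
tool_rot: [2.362, 0.255, 0.101]
contact_force: [-0.0, -0.2, -1.1]
gripper_width: 0.017
grasp_force: 60.0
```

```bash
python3 chk.py; python3 p2.py; python3 - <<'E'
from h import *
A=(.587,-.1655)
rel(tool_t(*ins(A,12.2,.103,.016,1)))
rel(tool_t(*ins(A,12.2,.001,.016,1)))
E
```

```text
turner origin [ 0.4861 -0.1866  0.0147] yaw pitch roll [12.3  0.1  1. ] [-0.  -0.2 -1.1]
[ 0.3455 -0.2314  0.0413] [2.362 0.255 0.101] 0.016966588710414364 60.00086322426796 [-0.  -0.2 -1.1] [-0.17 -0.64  2.48 -0.8   1.11  1.49]
dr [0.0, -0.0, 0.1] dp [-0.0, 0.11, -0.04]
dr [0.0, -0.0, 0.1] dp [10.2, 0.13, -0.04]
```

Request:
send_rows(dr=[[0,0,0],[0,0,0],[0,0,0],[0,0,0],[0,0,0],[0,0,0],[0,0,0],[0,0,0],[0,0,0],[0,0,0],[0,0,0],[0,0,0]], dp=[[0.5,0.1,0],[1.5,0.1,0],[2.7,0.1,0],[3.9,0.1,0],[5.1,0.1,0],[6.3,0.1,0],[7.5,0.1,0],[8.7,0.1,0],[9.7,0.1,0],[10.2,0.1,0],[10.2,0.1,0],[10.2,0.1,0]], hand=[1,1,1,1,1,1,1,1,1,1,1,1])

```text
t: 24.82
ee_pos: [0.4453, -0.2105, 0.0421]
tool_rot: [2.362, 0.255, 0.101]
contact_force: [-0.4, 0.1, -2.4]
gripper_width: 0.0172
grasp_force: 60.0
```

```bash
python3 chk.py; python3 tri.py; python3 - <<'E'
from h import *
A=(.587,-.1655)
rel(tool_t(*ins(A,12.2,.001,.12,1)))
E
```

```text
turner origin [ 0.586  -0.1657  0.0156] yaw pitch roll [12.3  0.1  1. ] [-0.4  0.1 -2.4]
tri [ 0.586  -0.1649] side [0.0925 0.0902] yaw 12.3
tri [ 0.612  -0.0209] side [0.09   0.0872] yaw 1.1
tri [0.6278 0.0975] side [0.0877 0.0877] yaw 1.1
[ 0.445  -0.2106  0.0421] [2.361 0.255 0.101] [-1.1 -0.3 -2.5] [-0.08 -0.31  2.28 -0.85  1.09  1.66]
dr [0.0, -0.0, 0.1] dp [0.01, 7.23, -7.5]
```

Request:
send_rows(dr=[[0,0,0],[0,0,0],[0,0,0],[0,0,0],[0,0,0],[0,0,0],[0,0,0],[0,0,0],[0,0,0],[0,0,0],[0,0,0]], dp=[[0,0.3,-0.3],[0,1,-1],[0,2,-2],[0,3,-3],[0,4,-4],[0,5,-5.1],[0,6,-6.2],[0,6.8,-7],[0,7.2,-7.5],[0,7.2,-7.5],[0,7.2,-7.5]], hand=[1,1,1,1,1,1,1,1,1,1,1])

```text
t: 25.78
ee_pos: [0.4453, -0.2101, 0.146]
tool_rot: [2.362, 0.255, 0.102]
contact_force: [-0.5, 0.1, -3.2]
gripper_width: 0.0171
grasp_force: 60.1
```

```bash
python3 chk.py; python3 - <<'E'
from h import *
P0=np.array([.586,-.1657,.12]);P1=np.array([.611,-.108,.13])
for k in np.linspace(0,1,19)[[3,6,9,12,15,18]]: rel(tool_t(P0+(P1-P0)*k,12.3*(1-min(1,k*2)),1+89*k))
E
```

```text
turner origin [ 0.5859 -0.1652  0.1195] yaw pitch roll [12.3  0.1  1. ] [-0.5  0.1 -3.2]
dr [14.9, -2.4, 3.3] dp [0.5, -1.05, -0.68]
dr [29.7, -4.0, 7.3] dp [1.01, -2.37, -1.37]
dr [44.4, -4.6, 11.7] dp [1.56, -3.89, -2.1]
dr [59.1, -3.1, 12.5] dp [2.15, -4.81, -2.17]
dr [73.9, -1.5, 13.1] dp [2.77, -5.88, -2.38]
dr [88.7, 0.2, 13.6] dp [3.44, -7.06, -2.74]
```

Request:
send_rows(dr=[[5,-0.8,1.1],[10,-1.6,2.2],[14.9,-2.4,3.3],[20,-3,4.6],[25,-3.5,6],[29.7,-4,7.3],[34.6,-4.2,8.8],[39.5,-4.4,10.2],[44.4,-4.6,11.7],[49.3,-4.1,12],[54.2,-3.6,12.2],[59.1,-3.1,12.5],[64,-2.6,12.7],[69,-2,12.9],[73.9,-1.5,13.1],[78.8,-0.9,13.3],[83.8,-0.3,13.4],[88.7,0.2,13.6],[88.7,0.2,13.6],[88.7,0.2,13.6]], dp=[[0.2,-0.3,-0.2],[0.3,-0.7,-0.4],[0.5,-1.05,-0.7],[0.7,-1.5,-0.9],[0.8,-1.9,-1.1],[1,-2.4,-1.4],[1.2,-2.9,-1.6],[1.4,-3.4,-1.9],[1.55,-3.9,-2.1],[1.75,-4.2,-2.1],[1.95,-4.5,-2.15],[2.15,-4.8,-2.2],[2.35,-5.2,-2.2],[2.55,-5.5,-2.3],[2.75,-5.9,-2.4],[3,-6.3,-2.5],[3.2,-6.7,-2.6],[3.45,-7.05,-2.7],[3.45,-7.05,-2.7],[3.45,-7.05,-2.7]], hand=[1,1,1,1,1,1,1,1,1,1,1,1,1,1,1,1,1,1,1,1])

```text
t: 27.45
ee_pos: [0.4638, -0.1354, 0.1148]
tool_rot: [-2.357, 0.002, 0.003]
contact_force: [0.2, 0.6, -2.5]
gripper_width: 0.0172
grasp_force: 60.1
```

```bash
python3 chk.py; python3 - <<'E'
from h import *
L=(.612,-.165)
for k in ((90,.004,0),(95,.004,0),(100,.002,0),(100,-.002,-.03)): rel(tool_t(*stand(L,0,*k)))
c=capture('top');h=cv2.cvtColor(c['img'],cv2.COLOR_RGB2HSV)
m=((h[...,0]<13)&(h[...,1]>140)&(h[...,2]>110)).astype(np.uint8)
for k in cv2.findContours(m,0,2)[0]:
    if cv2.contourArea(k)>150: print(cv2.boundingRect(k),cv2.contourArea(k))
print(proj(c,[.612,-.11,.17]))
E
```

```text
turner origin [ 0.6108 -0.1089  0.1278] yaw pitch roll [-0.   0.2 90. ] [ 0.2  0.6 -2.5]
dr [0.0, 0.1, -0.2] dp [0.04, 4.16, 4.21]
dr [5.0, 0.1, -0.2] dp [0.04, 4.51, 4.08]
dr [10.0, 0.1, -0.2] dp [0.04, 5.0, 4.11]
dr [10.0, 0.1, -0.2] dp [0.05, 7.41, 2.28]
(0, 336, 70, 70) 2787.0
(155, 272, 22, 20) 298.0
(1, 230, 39, 17) 236.5
(117, 229, 21, 19) 286.0
(157, 184, 21, 19) 265.5
(285, 176, 37, 35) 1186.0
(238, 169, 36, 35) 1147.5
[345.36410935 177.63996566]
```

```bash
python3 - <<'E'
from h import *
out=[]
for n in ('scene','top'):
    c=capture(n); im=c['img'][:,:,::-1]
    p=proj(c,[.612,-.11,.10]).astype(int)
    x0,y0=p[0]-50,p[1]-75
    out.append(cv2.resize(im[y0:y0+150,x0:x0+100],(400,600),interpolation=cv2.INTER_CUBIC))
cv2.imwrite('pics/roll3.png',np.hstack(out))
E
```

```text
(no output)
```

View pics/roll3.png

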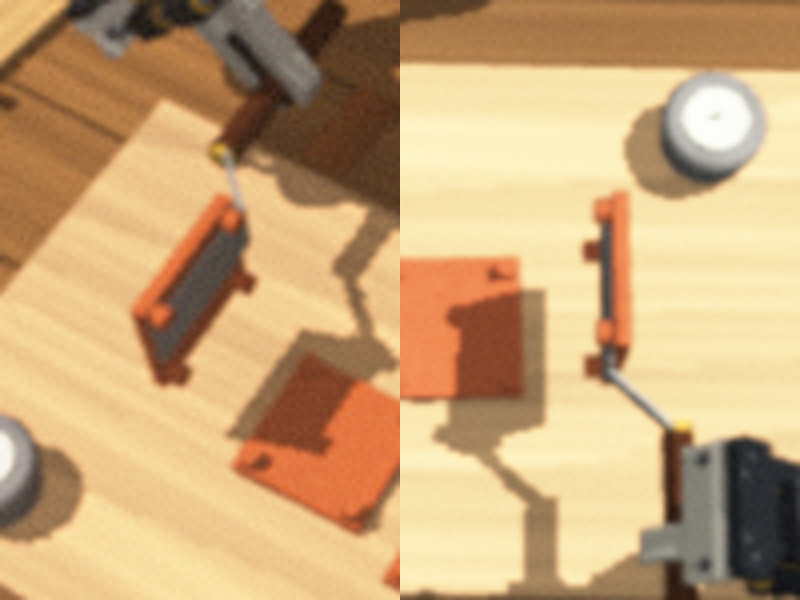

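The third trivet hangs correctly on edge, clear of the tealight. I lower it and tip it.

Request:
send_rows(dr=[[0,0,0],[0,0,0],[0,0,0],[0,0,0],[0,0,0],[0,0,0],[2.5,0,0],[5,0,0],[7.5,0,0],[10,0,0],[10,0,0],[10,0,0],[10,0,0],[10,0,0],[10,0,0],[10,0,0],[10,0,0],[10,0,0]], dp=[[0,0.7,0.7],[0,1.8,1.8],[0,2.8,2.9],[0,3.7,3.8],[0,4.15,4.2],[0,4.15,4.2],[0,4.3,4.15],[0,4.5,4.1],[0,4.75,4.1],[0,5,4.1],[0,5,4.1],[0,5.4,4],[0,5.9,3.6],[0,6.4,3.2],[0,6.9,2.8],[0,7.4,2.3],[0,7.4,2.3],[0,7.4,2.3]], hand=[1,1,1,1,1,1,1,1,1,1,1,1,1,1,1,1,1,1])

```text
t: 29.1
ee_pos: [0.4644, -0.1714, 0.048]
tool_rot: [-2.182, -0.0, -0.001]
contact_force: [-0.4, 0.5, -1.9]
gripper_width: 0.017
grasp_force: 60.0
```

```bash
python3 chk.py; python3 - <<'E'
from h import *
s=read_state();R0=R.from_rotvec(s['tool_rot'])
rel((s['ee_pos']+[0,0,.15],R0))
g=np.array([.4626,-.4186,.057]); P=g+U(-7.2)*.147-[0,0,.04]
rel(tool_t(P+[0,0,.13],-7.2,0));rel(tool_t(P,-7.2,0))
E
```

```text
turner origin [ 0.6114 -0.1476  0.0659] yaw pitch roll [ -0.  -0. 100.] [-0.4  0.5 -1.9]
dr [0.0, 0.0, 0.0] dp [0.01, -12.29, -8.6]
dr [-99.9, 0.7, 8.2] dp [-0.33, 4.65, -28.54]
dr [-99.9, 0.7, 8.2] dp [-0.34, 15.3, -21.09]
```

Request:
send_rows(dr=[[0,0,0],[0,0,0],[0,0,0],[0,0,0],[0,0,0],[-7,0,0.6],[-14,0,1.2],[-21,0,1.8],[-28,0,2.4],[-35,0.2,3],[-42,0.3,3.6],[-49,0.3,4.2],[-56,0.4,4.8],[-63,0.4,5.4],[-70,0.5,6],[-77,0.6,6.6],[-84,0.6,7.2],[-91,0.7,7.8],[-97,0.7,8.2],[-99.9,0.7,8.2]], dp=[[0,-2.5,-1.7],[0,-5.7,-4],[0,-9,-6.3],[0,-12.3,-8.6],[0,-12.3,-8.6],[0,-11.5,-10],[0,-10.5,-11.5],[0,-9,-13],[0,-8,-14.5],[0,-6.5,-16],[0,-5,-17.5],[-0.3,-4,-19],[-0.3,-2.5,-20.5],[-0.3,-1.5,-22],[-0.3,0,-23.5],[-0.3,1.5,-25],[-0.3,3,-26.5],[-0.3,4,-28],[-0.3,4.6,-28.5],[-0.3,4.6,-28.5]], hand=[1,1,1,1,1,1,1,1,1,1,1,1,1,1,1,1,1,1,1,1])

```text
t: 30.77
ee_pos: [0.461, -0.4305, 0.1718]
tool_rot: [2.348, -0.146, -0.063]
contact_force: [0.4, 0.1, -3.5]
gripper_width: 0.0173
grasp_force: 60.0
```

Request:
send_rows(dr=[[0,0,0],[0,0,0]], dp=[[0,0,0],[0,0,0]], hand=[1,1])

```text
t: 30.93
ee_pos: [0.4614, -0.43, 0.173]
tool_rot: [2.355, -0.146, -0.062]
contact_force: [-0.7, -0.4, -2.2]
gripper_width: 0.0176
grasp_force: 60.0
```

```bash
cat > p3.py <<'E'
from h import *
g=np.array([.4626,-.4186,.057]); P=g+U(-7.2)*.147-[0,0,.04]
for dz in (.03,.002): rel(tool_t(P+[0,0,dz],-7.2,0))
E
python3 chk.py; python3 tri.py; python3 p3.py
```

```text
turner origin [ 0.6089 -0.4349  0.1463] yaw pitch roll [-7.1  0.1  0.1] [-0.7 -0.4 -2.2]
tri [ 0.6096 -0.1636] side [0.0876 0.0872] yaw 1.1
tri [ 0.612  -0.0209] side [0.09   0.0872] yaw 1.1
tri [0.6278 0.0975] side [0.0877 0.0877] yaw 1.1
[ 0.4615 -0.4306  0.1738] [ 2.354 -0.148 -0.061] [ 0.6  0.3 -1.5] [-0.47 -0.12  1.9  -0.8   1.18  1.47]
dr [-0.1, -0.0, 0.0] dp [-0.04, -6.97, 7.2]
dr [-0.1, -0.0, 0.0] dp [-0.05, -8.95, 9.19]
```

Three trivets now lie flat in a row. I lower the turner into the rest.

Request:
send_rows(dr=[[0,0,0],[0,0,0],[0,0,0],[0,0,0],[0,0,0],[0,0,0],[0,0,0],[0,0,0],[0,0,0],[0,0,0]], dp=[[0,-2,2],[0,-4.2,4.3],[0,-6.2,6.4],[0,-7.2,7.4],[0,-7.8,8],[0,-8.3,8.5],[0,-8.7,8.9],[0,-8.95,9.2],[0,-8.95,9.2],[0,-8.95,9.2]], hand=[1,1,1,1,1,1,1,1,1,1])

```text
t: 31.82
ee_pos: [0.4614, -0.4329, 0.0461]
tool_rot: [2.352, -0.149, -0.06]
contact_force: [0.5, 0.1, -1.6]
gripper_width: 0.0172
grasp_force: 60.0
```

```bash
python3 chk.py; python3 p3.py
```

```text
turner origin [ 0.609  -0.438   0.0196] yaw pitch roll [-7.2 -0.1 -0. ] [ 0.5  0.1 -1.6]
dr [0.0, -0.0, -0.0] dp [-0.06, 1.89, -2.0]
dr [0.0, -0.0, -0.0] dp [-0.06, -0.1, -0.03]
```

Request:
send_rows(dr=[[0,0,0],[0,0,0],[0,0,0],[0,0,0],[0,0,0],[0,0,0],[0,0,0],[0,0,0],[0,0,0],[0,0,0],[0,0,0],[0,0,0],[0,0,0]], dp=[[0,-0.1,0.1],[0,-0.1,0.1],[0,-0.1,0.1],[0,-0.1,0.1],[0,-0.1,0.1],[0,-0.1,0.1],[0,0,0],[0,0,-2],[0,0,-5],[0,0,-8],[0,0,-11],[0,0,-14],[0,0,-14]], hand=[1,1,0.35,0.35,0.35,0.35,0.35,0.35,0.35,0.35,0.35,0.35,0.35])

```text
t: 32.9
ee_pos: [0.4754, -0.3325, 0.149]
tool_rot: [2.351, -0.149, -0.054]
contact_force: [0.3, -0.8, 0.9]
gripper_width: 0.0302
grasp_force: 0.0
```

```bash
python3 p2.py; python3 - <<'E'
from h import *
out=[]
c=capture('top'); np.savez('pics/top2.npz',**c);im=c['img'][:,:,::-1]
a=im[170:320,420:520];b=im[240:320,330:430]
big=cv2.resize(a,(400,600),interpolation=cv2.INTER_CUBIC)
q=np.zeros((600,400,3),np.uint8);q[:320]=cv2.resize(b,(400,320),interpolation=cv2.INTER_CUBIC)
cv2.imwrite('pics/v12.png',np.hstack([big,q]))
E
```

```text
[ 0.4754 -0.3325  0.149 ] [ 2.351 -0.149 -0.054] 0.03018190505709655 0.0 [ 0.3 -0.8  0.9] [-0.28 -0.15  1.96 -0.82  1.28  1.64]
```

View pics/v12.png

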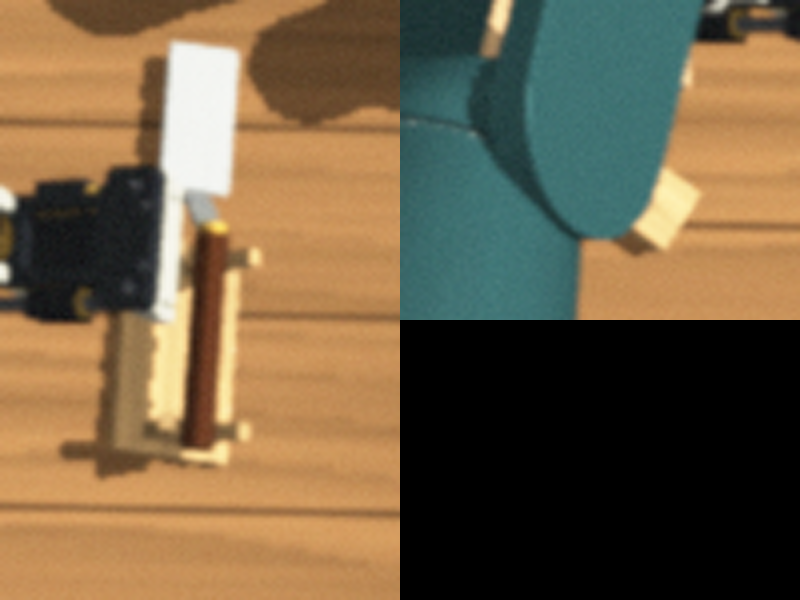

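The turner rests as at the start. Next I measure the stamp and rib outlines in the first image by code.

```bash
python3 - <<'E'
from h import *
T=dict(np.load('pics/top0.npz'));im=T['img']
def seg(x0,y0,x1,y1,z,f):
    h=cv2.cvtColor(im[y0:y1,x0:x1],cv2.COLOR_RGB2HSV).astype(int);m=f(h).astype(np.uint8)
    k=max(cv2.findContours(m,0,1)[0],key=cv2.contourArea)
    w=np.array([onz(T,p[0][0]+x0,p[0][1]+y0,z)[:2] for p in k]).astype(np.float32)*1000
    r=cv2.minAreaRect(w);print(r,cv2.contourArea(w))
    print(np.round(cv2.boxPoints(r)).tolist())
seg(375,272,412,308,.022,lambda h:h[...,2]>215)
seg(375,272,412,308,.022,lambda h:h[...,2]>200)
seg(335,258,368,302,.006,lambda h:h[...,0]<12)
h=cv2.cvtColor(im,cv2.COLOR_RGB2HSV)
for p in ((351,280),(330,280),(393,289),(393,297),(410,300)): print(p,h[p[1],p[0]])
print(h[272:310:2,393].tolist());print(h[280,336:368:2].tolist())
E
```

```text
((377.9997863769531, -240.95289611816406), (39.785301208496094, 39.39589309692383), 54.73918151855469) 1401.131540441187
[[350.0, -246.0], [383.0, -269.0], [406.0, -236.0], [373.0, -213.0]]
((378.2979736328125, -241.2782745361328), (41.043678283691406, 41.48371887207031), 55.13595199584961) 1535.4618754577823
[[350.0, -246.0], [384.0, -270.0], [407.0, -236.0], [373.0, -213.0]]
((367.03936767578125, -121.35865020751953), (0.0, 0.0), 0.0) 0.0
[[367.0, -121.0], [367.0, -121.0], [367.0, -121.0], [367.0, -121.0]]
(351, 280) [ 13 170 169]
(330, 280) [ 15 145 169]
(393, 289) [ 20 109 235]
(393, 297) [ 20 107 236]
(410, 300) [ 15 144 182]
[[14, 143, 160], [15, 145, 171], [15, 144, 174], [16, 140, 186], [18, 119, 229], [20, 105, 240], [21, 99, 244], [22, 94, 246], [21, 105, 240], [19, 111, 233], [20, 114, 232], [20, 107, 239], [20, 109, 236], [20, 104, 238], [17, 121, 191], [15, 144, 117], [15, 149, 163], [15, 143, 170], [15, 149, 168]]
[[15, 147, 170], [15, 149, 170], [14, 148, 172], [15, 150, 141], [12, 163, 117], [12, 169, 158], [13, 171, 161], [12, 173, 164], [13, 172, 176], [13, 172, 181], [13, 166, 186], [13, 160, 171], [15, 143, 175], [15, 143, 178], [15, 139, 181], [15, 145, 178]]
```

```bash
cat >> h.py <<'E'
def up(x,y,z,psi): return np.array([x,y,z]),R.from_euler('z',psi,degrees=True)*FL
E
python3 - <<'E'
from h import *
T=dict(np.load('pics/top0.npz'));im=T['img']
h=cv2.cvtColor(im,cv2.COLOR_RGB2HSV).astype(int);m=((h[...,0]<=13)&(h[...,1]>154)&(h[...,2]>150)).astype(np.uint8)
M=np.zeros_like(m);M[258:302,335:368]=m[258:302,335:368];M=cv2.morphologyEx(M,cv2.MORPH_OPEN,np.ones((3,3)))
k=max(cv2.findContours(M,0,1)[0],key=cv2.contourArea)
w=np.array([onz(T,p[0][0],p[0][1],.006)[:2] for p in k]).astype(np.float32)*1000
print(cv2.minAreaRect(w))
rel(up(.378,-.241,.12,-35)); 
E
```

```text
((399.7326354980469, -142.8059539794922), (32.77061080932617, 73.11040496826172), 83.8640365600586)
dr [44.1, -11.2, 26.4] dp [-10.77, -7.51, -3.78]
```

Request:
send_rows(dr=[[6,-1.5,3.5],[12,-3,7],[18,-4.5,10.5],[24,-6,14],[30,-7.5,17.5],[36,-9,21],[42,-10.5,25],[44.1,-11.2,26.4],[44.1,-11.2,26.4],[44.1,-11.2,26.4],[44.1,-11.2,26.4]], dp=[[-1,-0.6,-2],[-2.5,-1.5,-4],[-4,-2.5,-4],[-6,-4,-4],[-8,-5.5,-4],[-10,-7,-3.8],[-10.8,-7.5,-3.8],[-10.8,-7.5,-3.8],[-10.8,-7.5,-3.8],[-10.8,-7.5,-3.8],[-10.8,-7.5,-3.8]], hand=[-0.6,-0.6,-0.6,-0.6,-0.6,-0.6,-0.6,-0.6,-0.6,-0.6,-0.6], newtons=20)

```text
t: 33.87
ee_pos: [0.3764, -0.2418, 0.1176]
tool_rot: [2.994, -0.947, -0.007]
contact_force: [-0.9, -0.0, 0.3]
gripper_width: 0.0747
grasp_force: 0.0
```

```bash
python3 p2.py; python3 - <<'E'
from h import *
rel(up(.378,-.241,.005,-35)); rel(up(.375,.1,.12,0));rel(up(.375,.215,.06,0)); rel(up(.375,.215,.012,0))
c=capture('wrist'); im=c['img'][:,:,::-1].copy()
for p in proj(c,[[.350,-.246,.022],[.383,-.269,.022],[.406,-.236,.022],[.373,-.213,.022]]): cv2.circle(im,tuple(p.astype(int)),4,(0,255,0),1)
for p in proj(c,np.array([[.400,-.142,.006]])+np.array([[.0375,.018,0],[.0375,-.018,0],[-.0375,-.018,0],[-.0375,.018,0]])@R.from_euler('z',-4.5,degrees=True).as_matrix().T): cv2.circle(im,tuple(p.astype(int)),4,(255,0,0),1)
cv2.imwrite('pics/v13.png',im)
E
```

```text
[ 0.3764 -0.2418  0.1176] [ 2.994 -0.947 -0.007] 0.0747009406853778 0.0 [-0.9 -0.   0.3] [-0.63 -0.36  2.04 -0.    1.47  1.56]
dr [0.2, 0.2, -0.1] dp [0.13, -0.2, 11.26]
dr [0.1, 0.3, -35.1] dp [-19.78, -27.88, -0.24]
dr [0.1, 0.3, -35.1] dp [-26.37, -37.31, 5.75]
dr [0.1, 0.3, -35.1] dp [-26.35, -37.32, 10.55]
```

View pics/v13.png

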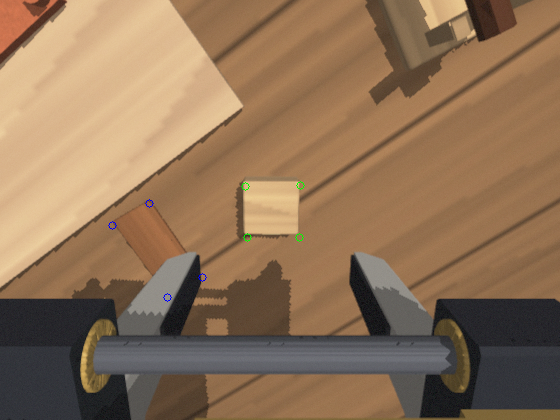

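The wrist view confirms the outlines: the stamp's top face lies at (245–300, 182–237), and the rib fits its marks. I grip the stamp.

Request:
send_rows(dr=[[0.2,0.2,0],[0.2,0.2,0],[0.2,0.2,0],[0.2,0.2,0],[0.2,0.2,0],[0.2,0.2,0],[0.2,0.2,0],[0.2,0.2,0],[0.2,0.2,0],[0.2,0.2,0],[0.2,0.2,0],[0.2,0.2,0],[0.2,0.2,0],[0.2,0.2,0],[0.2,0.2,0]], dp=[[0.1,-0.2,3],[0.1,-0.2,6],[0.1,-0.2,9],[0.1,-0.2,10.8],[0.1,-0.2,11.2],[0.1,-0.2,11.2],[0.1,-0.2,11.2],[0.1,-0.2,11.2],[0.1,-0.2,11.2],[0.1,-0.2,11.2],[0.1,-0.2,11.2],[0.1,-0.2,9],[0.1,-0.2,6],[0.1,-0.2,2],[0.1,-0.2,0]], hand=[-0.6,-0.6,-0.6,-0.6,-0.6,-0.6,1,1,1,1,1,1,1,1,1], newtons=20)

```text
t: 35.17
ee_pos: [0.379, -0.2411, 0.1224]
tool_rot: [-2.994, 0.949, -0.006]
contact_force: [0.7, -0.6, 0.4]
gripper_width: 0.0417
grasp_force: 20.0
```

Request:
send_rows(dr=[[0,0,0],[0,0,-7],[0,0,-14],[0,0,-21],[0,0,-28],[0,0,-35.1],[0,0,-35.1],[0,0,-35.1],[0,0,-35.1],[0,0,-35.1],[0,0,-35.1],[0,0,-35.1],[0,0,-35.1],[0,0,-35.1],[0,0,-35.1],[0,0,-35.1]], dp=[[0,0,-1],[-1,-4,-2],[-3,-8,-2],[-6,-11,-2],[-9,-14,-2],[-12,-18,-2],[-15,-21,-2],[-18,-25,-2],[-21,-29,-1],[-24,-33,0],[-26.4,-37.1,0],[-26.4,-37.1,3],[-26.4,-37.1,5],[-26.4,-37.1,5],[-26.4,-37.1,5],[-26.4,-37.1,5]], hand=[1,1,1,1,1,1,1,1,1,1,1,1,1,1,1,1])

```text
t: 36.5
ee_pos: [0.3765, 0.2144, 0.0695]
tool_rot: [-3.14, 0.002, -0.002]
contact_force: [0.5, 0.2, -0.9]
gripper_width: 0.0418
grasp_force: 20.0
```

```bash
python3 p2.py; python3 - <<'E'
from h import *
rel(up(.375,.215,.012,0)); rel(up(.375,.215,.09,0)); rel(up(.400,-.142,.08,-4.5))
E
```

```text
[0.3765 0.2144 0.0695] [-3.14e+00  2.00e-03 -2.00e-03] 0.04181770375095219 19.996308088302612 [ 0.5  0.2 -0.9] [ 0.46 -0.36  2.12  0.    1.38  2.03]
dr [-0.1, -0.1, -0.1] dp [-0.15, -0.05, 5.75]
dr [-0.1, -0.1, -0.1] dp [-0.14, -0.07, -2.05]
dr [-0.1, -0.1, 4.4] dp [2.4, 35.63, -1.11]
```

Request:
send_rows(dr=[[0,0,0],[0,0,0],[0,0,0],[0,0,0],[0,0,0],[0,0,0],[0,0,0],[0,0,0],[0,0,0],[0,0,4.4],[0,0,4.4],[0,0,4.4],[0,0,4.4],[0,0,4.4],[0,0,4.4],[0,0,4.4],[0,0,4.4],[0,0,4.4],[0,0,4.4],[0,0,4.4]], dp=[[-0.1,0,3],[-0.1,0,5.2],[-0.1,0,5.7],[-0.1,0,5.7],[-0.1,0,5.7],[-0.1,0,5.7],[-0.1,0,3],[-0.1,0,-0.5],[-0.1,0,-3],[0,4,-4],[0.5,8,-4],[1,12,-4],[1.5,16,-4],[2,20,-4],[2.4,24,-4],[2.4,28,-4],[2.4,32,-3],[2.4,35.6,-1.1],[2.4,35.6,-1.1],[2.4,35.6,-1.1]], hand=[1,1,1,1,-0.1,-0.1,-0.1,-0.1,-0.1,-0.2,-0.2,-0.2,-0.2,-0.2,-0.2,-0.2,-0.2,-0.2,-0.2,-0.2])

```text
t: 38.17
ee_pos: [0.3991, -0.1429, 0.0791]
tool_rot: [-3.136, 0.129, -0.0]
contact_force: [1.0, -0.8, 0.4]
gripper_width: 0.0558
grasp_force: 0.0
```

```bash
python3 p2.py; python3 - <<'E'
from h import *
rel(up(.400,-.142,.002,-4.5)); rel(up(.375,.163,.08,0)); rel(up(.375,.163,.034,0))
E
```

```text
[ 0.3991 -0.1429  0.0791] [-3.136  0.129 -0.   ] 0.05583159696668073 0.0 [ 1.  -0.8  0.4] [-0.41 -0.39  2.13  0.    1.41  1.25]
dr [-0.1, -0.0, -0.2] dp [0.09, -0.08, 7.71]
dr [-0.1, -0.0, -4.7] dp [-4.91, -30.29, -0.02]
dr [-0.1, -0.0, -4.7] dp [-4.92, -30.28, 4.58]
```

Request:
send_rows(dr=[[0,0,0],[0,0,0],[0,0,0],[0,0,0],[0,0,0],[0,0,0],[0,0,0],[0,0,0],[0,0,0],[0,0,0],[0,0,0],[0,0,0],[0,0,0],[0,0,0]], dp=[[0.1,-0.1,2.5],[0.1,-0.1,5],[0.1,-0.1,7],[0.1,-0.1,7.65],[0.1,-0.1,7.65],[0.1,-0.1,7.65],[0.1,-0.1,7.65],[0.1,-0.1,7.65],[0.1,-0.1,7.65],[0.1,-0.1,7.65],[0.1,-0.1,6],[0.1,-0.1,3],[0.1,-0.1,0],[0.1,-0.1,0]], hand=[-0.2,-0.2,-0.2,-0.2,-0.2,1,1,1,1,1,1,1,1,1])

```text
t: 39.33
ee_pos: [0.403, -0.1411, 0.0851]
tool_rot: [3.139, -0.122, 0.012]
contact_force: [1.1, 0.2, 1.4]
gripper_width: 0.035
grasp_force: 20.0
```

```bash
python3 p2.py; python3 - <<'E'
from h import *
rel(up(.375,.163,.08,0)); rel(up(.375,.163,.033,0))
E
```

```text
[ 0.403  -0.1411  0.0851] [ 3.139 -0.122  0.012] 0.03500756598262802 19.993962943553925 [1.1 0.2 1.4] [-0.4  -0.4   2.12  0.    1.41  1.25]
dr [0.0, -0.4, -4.5] dp [-5.16, -30.1, 0.47]
dr [0.0, -0.4, -4.5] dp [-5.2, -30.1, 5.17]
```

Request:
send_rows(dr=[[0,-0.4,-4.5],[0,-0.4,-4.5],[0,-0.4,-4.5],[0,-0.4,-4.5],[0,-0.4,-4.5],[0,-0.4,-4.5],[0,-0.4,-4.5],[0,-0.4,-4.5],[0,-0.4,-4.5],[0,-0.4,-4.5],[0,-0.4,-4.5],[0,-0.4,-4.5],[0,-0.4,-4.5],[0,-0.4,-4.5],[0,-0.4,-4.5],[0,-0.4,-4.5]], dp=[[-0.6,-4,-1],[-1.2,-8,-1],[-2,-12,-1],[-2.8,-16,-1],[-3.5,-20,-1],[-4.2,-24,-1],[-5,-28,-1],[-5.2,-30.1,0],[-5.2,-30.1,3],[-5.2,-30.1,5.0],[-5.2,-30.1,5.0],[-5.2,-30.1,5.0],[-5.2,-30.1,5.0],[-5.2,-30.1,5.0],[-5.2,-30.1,3],[-5.2,-30.1,0]], hand=[1,1,1,1,1,1,1,1,1,1,1,0,0,0,0,0])

```text
t: 40.67
ee_pos: [0.3717, 0.1632, 0.0795]
tool_rot: [-3.14, 0.0, 0.013]
contact_force: [-0.2, 0.8, 0.2]
gripper_width: 0.0464
grasp_force: 0.0
```

```bash
python3 p2.py; python3 - <<'E'
from h import *
T=capture('top');np.savez('pics/top3.npz',**T);im=T['img']
h=cv2.cvtColor(im,cv2.COLOR_RGB2HSV)
m=((h[...,0]<13)&(h[...,1]>140)&(h[...,2]>90)).astype(np.uint8);m=cv2.morphologyEx(m,cv2.MORPH_CLOSE,np.ones((5,5)))
for k in cv2.findContours(m,0,1)[0]:
    a=cv2.contourArea(k)
    if 150<a<600:
        (u,v),r=cv2.minEnclosingCircle(k);x=k[:,0,:];b=cv2.boundingRect(k);print(np.round([u,v,r],1),b,np.round(onz(T,b[0]+b[2]/2-.5,b[1]+b[3]/2-.5,.024),4))
cv2.imwrite('pics/v14.png',cv2.resize(im[180:330,100:250,::-1],(600,600),interpolation=cv2.INTER_CUBIC))
E
python3 tri.py
```

```text
[0.3717 0.1632 0.0795] [-3.14   0.     0.013] 0.046385689614011155 0.0 [-0.2  0.8  0.2] [ 0.35 -0.44  2.16  0.    1.43  1.92]
[127.  238.8  10.5] (117, 229, 21, 20) [0.4907 0.4074 0.024 ]
[169.  233.1  14.2] (155, 220, 29, 27) [0.5062 0.3059 0.024 ]
[166.8 193.6  10.3] (157, 184, 21, 19) [0.6072 0.3177 0.024 ]
tri [ 0.6096 -0.1623] side [0.0901 0.0872] yaw 1.1
tri [ 0.6123 -0.0199] side [0.0899 0.0895] yaw 3.0
tri [0.6291 0.0975] side [0.0903 0.0877] yaw 2.2
[0.3747 0.1644 0.0852] [-3.137e+00  0.000e+00 -2.000e-03] [-0.2 -0.2 -0.5] [ 0.35 -0.44  2.15  0.    1.43  1.92]
```

```bash
python3 - <<'E'
from h import *
rel(up(.4107,.3512,.10,45));
E
```

```text
dr [-0.2, -0.2, -45.0] dp [3.6, -18.69, -1.38]
```

Request:
send_rows(dr=[[0,0,-7],[0,0,-14],[0,0,-21],[0,0,-28],[0,0,-35],[0,0,-42],[-0.2,-0.2,-45],[-0.2,-0.2,-45],[-0.2,-0.2,-45],[-0.2,-0.2,-45],[-0.2,-0.2,-45]], dp=[[0.6,-3,-1.4],[1.2,-6,-1.4],[1.8,-9,-1.4],[2.4,-12,-1.4],[3,-15,-1.4],[3.6,-18.7,-1.4],[3.6,-18.7,-1.4],[3.6,-18.7,-1.4],[3.6,-18.7,-1.4],[3.6,-18.7,-1.4],[3.6,-18.7,-1.4]], hand=[-0.4,-0.4,-0.4,-0.4,-0.4,-0.4,-0.4,-0.4,-0.4,-0.4,-0.4])

```text
t: 41.68
ee_pos: [0.4087, 0.3501, 0.0945]
tool_rot: [-2.903, -1.199, 0.011]
contact_force: [-1.0, 0.5, 0.5]
gripper_width: 0.0648
grasp_force: 0.0
```

```bash
python3 p2.py; python3 - <<'E'
from h import *
rel(up(.4107,.3512,.008,45));rel(up(.5085,.3072,.125,45))
W=capture('wrist');h=cv2.cvtColor(W['img'],cv2.COLOR_RGB2HSV)
m=((h[...,0]<13)&(h[...,1]>140)&(h[...,2]>90)).astype(np.uint8);m=cv2.morphologyEx(m,cv2.MORPH_CLOSE,np.ones((7,7)))
for k in cv2.findContours(m,0,1)[0]:
    if cv2.contourArea(k)>800:
        b=cv2.boundingRect(k);print(b,np.round(onz(W,b[0]+b[2]/2-.5,b[1]+b[3]/2-.5,.024),4))
T=capture('top');h=cv2.cvtColor(T['img'],cv2.COLOR_RGB2HSV)
print(proj(W,[.4107,.3512,.024]))
E
```

```text
[0.4087 0.3501 0.0945] [-2.903 -1.199  0.011] 0.06484291683013053 0.0 [-1.   0.5  0.5] [ 0.66 -0.12  1.88  0.    1.39  1.45]
dr [-0.2, 0.3, -0.1] dp [0.28, 0.1, 8.65]
dr [-0.2, 0.3, -0.1] dp [4.03, 10.07, -3.11]
(296, 375, 93, 45) [0.3435 0.2089 0.024 ]
(268, 239, 61, 66) [0.3955 0.313  0.024 ]
(375, 103, 100, 101) [0.5109 0.3158 0.024 ]
(268, 21, 72, 77) [0.4951 0.411  0.024 ]
(499, 0, 61, 66) [0.5977 0.3281 0.024 ]
[274.82785591 221.03057627]
```

```bash
python3 - <<'E'
from h import *
for n in ('scene','top','wrist'):
    T=capture(n);h=cv2.cvtColor(T['img'],cv2.COLOR_RGB2HSV);H=h[...,0]
    for nm,m in (('red',(H<13)&(h[...,1]>140)&(h[...,2]>90)),('pur',(H>115)&(H<150)&(h[...,1]>100))):
        m=cv2.morphologyEx(m.astype(np.uint8),cv2.MORPH_CLOSE,np.ones((5,5)))
        for k in cv2.findContours(m,0,1)[0]:
            if cv2.contourArea(k)>120:
                b=cv2.boundingRect(k);P=onz(T,b[0]+b[2]/2-.5,b[1]+b[3]/2-.5,.024 if nm!='x' else 0)
                if .3<P[0]<.65 and P[1]>.25: print(n,nm,b,cv2.contourArea(k),np.round(P[:2],4))
    print('expected r3 at',proj(T,[.4107,.3512,.024]))
E
```

```text
scene red (517, 360, 43, 46) 800.5 [0.566  0.6649]
scene red (511, 310, 49, 45) 914.5 [0.4603 0.6327]
scene red (367, 310, 25, 24) 357.5 [0.6161 0.3226]
scene red (413, 288, 33, 21) 382.0 [0.5052 0.4003]
scene red (375, 270, 31, 31) 380.5 [0.5216 0.3093]
scene red (399, 232, 23, 24) 196.0 [0.3936 0.3089]
scene pur (447, 263, 21, 20) 268.0 [0.4097 0.4355]
expected r3 at [423.60789028 256.66985053]
top red (165, 220, 19, 27) 174.0 [0.5064 0.2937]
top red (157, 184, 20, 19) 269.0 [0.6072 0.3189]
top red (0, 179, 48, 83) 1915.0 [0.532  0.6652]
expected r3 at [147.52115641 271.68797426]
wrist red (317, 311, 35, 24) 188.0 [0.3854 0.2645]
wrist red (268, 240, 61, 66) 3028.5 [0.395  0.3128]
wrist red (374, 102, 101, 100) 1843.5 [0.5113 0.3173]
wrist red (269, 21, 72, 78) 4249.5 [0.4951 0.4108]
wrist red (500, 0, 60, 67) 2346.0 [0.5976 0.3283]
wrist pur (192, 274, 33, 60) 808.0 [0.3312 0.3412]
wrist pur (141, 100, 73, 69) 3834.5 [0.4081 0.4363]
expected r3 at [275.27332398 221.38357124]
```

Both cameras now put ring 3 near (0.39, 0.31). It has been knocked about 4 cm, and a finger partly hides it. I back off for a clear view.

Request:
send_rows(dr=[[0,0,0],[0,0,0],[0,0,0],[-0.2,0.3,0],[-0.2,0.3,0]], dp=[[-2,0,-2],[-5,0,-5],[-8,0,-7],[-8,0,-7],[-8,0,-7]], hand=[-0.4,-0.4,-0.4,-0.4,-0.4])

```text
t: 42.35
ee_pos: [0.3526, 0.2942, 0.1663]
tool_rot: [-2.902, -1.202, -0.004]
contact_force: [0.5, -0.5, -0.5]
gripper_width: 0.0651
grasp_force: 0.0
```

```bash
cat > rings.py <<'E'
from h import *
from scipy.optimize import minimize
W=capture('wrist');h=cv2.cvtColor(W['img'],cv2.COLOR_RGB2HSV)
m=((h[...,0]<13)&(h[...,1]>140)&(h[...,2]>90)).astype(np.uint8);m=cv2.morphologyEx(m,cv2.MORPH_CLOSE,np.ones((3,3)))
t=np.linspace(0,2*np.pi,60,endpoint=False);ci=np.stack([np.cos(t),np.sin(t)],1)
for k in cv2.findContours(m,0,1)[0]:
    a=cv2.contourArea(k);b=cv2.boundingRect(k)
    if a>800 and b[2]<160:
        P=onz(W,b[0]+b[2]/2-.5,b[1]+b[3]/2-.5,.015)[:2]
        def sil(p):
            M=np.zeros(m.shape,np.uint8);pts=np.concatenate([proj(W,np.c_[p+.022*ci,np.full(60,z)]) for z in (0,.024)])
            cv2.fillConvexPoly(M,cv2.convexHull((pts*16).astype(np.int32)),1,shift=4);return M
        F=cv2.drawContours(np.zeros_like(m),[k],-1,1,-1)
        f=lambda p:-(sil(p)&F).sum()/max(1,(sil(p)|F).sum())
        r=minimize(f,P,method='Nelder-Mead',options=dict(initial_simplex=P+np.array([[0,0],[.006,0],[0,.006]])))
        print(b,a,np.round(r.x,4),'IoU',round(-r.fun,3))
E
python3 rings.py; python3 p2.py
```

```text
(269, 127, 51, 53) 2032.0 [0.4404 0.3167] IoU -0.0
(359, 36, 82, 55) 1945.5 [0.5374 0.3159] IoU -0.0
[0.3526 0.2944 0.165 ] [-2.902 -1.202 -0.   ] 0.06496870349105131 0.0 [ 1.1  0.3 -0.8] [ 0.64 -0.35  1.96  0.    1.54  1.43]rings.py:14: RuntimeWarning: overflow encountered in scalar negative
  f=lambda p:-(sil(p)&F).sum()/max(1,(sil(p)|F).sum())
```

```bash
sed -i 's/f=lambda p:-(sil(p)&F).sum()/f=lambda p:-float((sil(p)\&F).sum())/' rings.py; python3 rings.py; python3 - <<'E'
from h import *
for n in ('scene','top'):
    T=capture(n);h=cv2.cvtColor(T['img'],cv2.COLOR_RGB2HSV);H=h[...,0]
    m=cv2.morphologyEx(((H<13)&(h[...,1]>140)&(h[...,2]>90)).astype(np.uint8),cv2.MORPH_CLOSE,np.ones((5,5)))
    for k in cv2.findContours(m,0,1)[0]:
            if cv2.contourArea(k)>120:
                b=cv2.boundingRect(k);P=onz(T,b[0]+b[2]/2-.5,b[1]+b[3]/2-.5,.024)
                if .3<P[0]<.65 and P[1]>.25: print(n,b,cv2.contourArea(k),np.round(P[:2],4))
T=capture('wrist');im=T['img'][:,:,::-1].copy()
for p in ([.4107,.3512,.024],[.5085,.3072,.088],[.427,.272,.03]):
    q=proj(T,p).astype(int);print(q)
    cv2.circle(im,tuple(q),5,(0,255,0),1)
cv2.imwrite('pics/v14.png',im)
E
```

```text
(269, 127, 52, 53) 2062.0 [0.391  0.3086] IoU 0.916
(358, 40, 84, 51) 1945.0 [0.5002 0.3004] IoU 0.496
scene (519, 359, 41, 48) 734.0 [0.5649 0.6667]
scene (506, 313, 54, 41) 1019.0 [0.4654 0.6285]
scene (366, 310, 28, 23) 378.0 [0.6145 0.3231]
scene (420, 284, 26, 25) 352.0 [0.4964 0.4056]
scene (373, 270, 38, 30) 421.5 [0.5186 0.3119]
top (0, 308, 58, 11) 127.5 [0.3082 0.6245]
top (155, 220, 28, 27) 228.5 [0.5061 0.3071]
top (157, 184, 21, 19) 271.0 [0.6072 0.3177]
top (0, 179, 48, 82) 1869.0 [0.5333 0.6653]
[275  99]
[442  33]
[357 156]
```

View pics/v14.png

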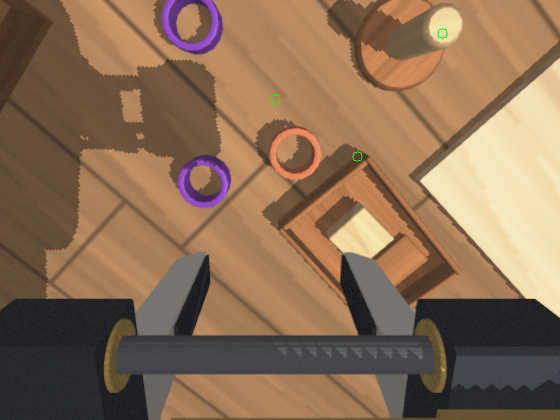

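Ring 3 really has moved, to about pixel (294,153) beside the tray, and the stamp and rib are in the tray. The wrist camera looks a few mm off at the dowel: predicted (442,33), seen (445,24). I take ring 1 first, so the top camera can see ring 3.

```bash
python3 - <<'E'
from h import *
rel(up(.607,.318,.12,45))
W=dict(np.load('pics/scene0.npz'))
for p,z in (((569,388),.088),((557,407),.012)): print(onz(W,p[0]*S,p[1]*S,z))
E
```

```text
dr [-0.0, 0.2, 0.0] dp [19.66, 16.35, 4.25]
[0.51331456 0.30988331 0.088     ]
[0.51562927 0.30955015 0.012     ]
```

Request:
send_rows(dr=[[0,0,0],[0,0,0],[0,0,0],[0,0,0],[0,0,0],[0,0,0],[0,0,0],[0,0,0],[0,0,0],[0,0,0],[0,0,0],[0,0,0]], dp=[[3,2.5,0],[6,5,0],[9,7.5,0],[12,10,0],[15,12.5,0],[18,15,0],[19.7,16.35,2],[19.7,16.35,4.2],[19.7,16.35,4.2],[19.7,16.35,4.2],[19.7,16.35,4.2],[19.7,16.35,4.2]], hand=[-0.4,-0.4,-0.4,-0.4,-0.4,-0.4,-0.4,-0.4,-0.4,-0.4,-0.4,-0.4])

```text
t: 43.6
ee_pos: [0.6073, 0.3186, 0.1239]
tool_rot: [2.902, 1.204, 0.0]
contact_force: [0.7, 0.1, 1.2]
gripper_width: 0.0649
grasp_force: 0.0
```

```bash
python3 p2.py; python3 - <<'E'
from h import *
rel(up(.607,.318,.008,45));rel(up(.607,.318,.125,45));rel(up(.5085,.3072,.125,45))
T=capture('top');h=cv2.cvtColor(T['img'],cv2.COLOR_RGB2HSV);H=h[...,0]
m=cv2.morphologyEx(((H<13)&(h[...,1]>140)&(h[...,2]>90)).astype(np.uint8),cv2.MORPH_CLOSE,np.ones((3,3)))
for k in cv2.findContours(m,0,1)[0]:
    if cv2.contourArea(k)>80:
        b=cv2.boundingRect(k);P=onz(T,b[0]+b[2]/2-.5,b[1]+b[3]/2-.5,.024)
        if .3<P[0]<.65 and P[1]>.2: print(b,cv2.contourArea(k),np.round(P[:2],4))
E
```

```text
[0.6073 0.3186 0.1239] [2.902 1.204 0.   ] 0.06486548678572754 0.0 [0.7 0.1 1.2] [ 0.45  0.18  1.53 -0.    1.44  1.23]
dr [0.0, -0.0, 0.1] dp [-0.07, 0.02, 11.59]
dr [0.0, -0.0, 0.1] dp [-0.07, 0.02, -0.11]
dr [0.0, -0.0, 0.1] dp [-7.79, -6.19, -0.11]
(0, 179, 46, 83) 1550.5 [0.532  0.6676]
```

Now I grip ring 1, lift it and move over the dowel.

Request:
send_rows(dr=[[0,0,0],[0,0,0],[0,0,0],[0,0,0],[0,0,0],[0,0,0],[0,0,0],[0,0,0],[0,0,0],[0,0,0],[0,0,0],[0,0,0],[0,0,0],[0,0,0],[0,0,0],[0,0,0],[0,0,0],[0,0,0],[0,0,0]], dp=[[0,0,3],[0,0,6],[0,0,9],[0,0,11.2],[0,0,11.6],[0,0,11.6],[0,0,11.6],[0,0,11.6],[0,0,11.6],[0,0,11.6],[0,0,8],[0,0,4],[0,0,0],[-2,-1.6,0],[-5,-4,0],[-7.8,-6.2,0],[-7.8,-6.2,0],[-7.8,-6.2,0],[-7.8,-6.2,0]], hand=[-0.4,-0.4,-0.4,-0.4,-0.4,-0.4,1,1,1,1,1,1,1,1,1,1,1,1,1])

```text
t: 45.23
ee_pos: [0.5088, 0.3071, 0.1233]
tool_rot: [2.902, 1.203, -0.0]
contact_force: [-0.5, -0.0, -0.6]
gripper_width: 0.0437
grasp_force: 20.0
```

```bash
python3 p2.py; python3 - <<'E'
from h import *
rel(up(.5085,.3072,.1,45));rel(up(.5085,.3072,.0215,45))
E
```

```text
[0.5088 0.3071 0.1233] [ 2.902  1.203 -0.   ] 0.04366565015826396 19.999849889427423 [-0.5 -0.  -0.6] [ 0.5  -0.02  1.74 -0.    1.42  1.28]
dr [0.0, 0.0, 0.0] dp [-0.01, -0.03, 2.33]
dr [0.0, 0.0, 0.0] dp [-0.01, -0.04, 10.18]
```

Request:
send_rows(dr=[[0,0,0],[0,0,0],[0,0,0],[0,0,0],[0,0,0]], dp=[[0,0,1],[0,0,2],[0,0,3],[0,0,4],[0,0,4]], hand=[1,1,1,1,1])

```text
t: 45.65
ee_pos: [0.5075, 0.3062, 0.079]
tool_rot: [2.902, 1.203, -0.009]
contact_force: [-0.6, -0.1, -1.1]
gripper_width: 0.0435
grasp_force: 20.0
```

Request:
send_rows(dr=[[0,0,0],[0,0,0],[0,0,0],[0,0,0],[0,0,0],[0,0,0],[0,0,0],[0,0,0],[0,0,0],[0,0,0],[0,0,0],[0,0,0],[0,0,0]], dp=[[0,0,1.5],[0,0,3],[0,0,4.5],[0,0,5.6],[0,0,5.6],[0,0,5.6],[0,0,5.6],[0,0,5.6],[0,0,5.6],[0,0,2],[0,0,-2],[0,0,-5],[0,0,-5]], hand=[1,1,1,1,1,1,-0.4,-0.4,-0.4,-0.4,-0.4,-0.4,-0.4])

```text
t: 46.73
ee_pos: [0.5105, 0.308, 0.1402]
tool_rot: [-2.901, -1.203, -0.012]
contact_force: [0.4, -0.2, 1.3]
gripper_width: 0.0655
grasp_force: 0.0
```

```bash
python3 p2.py; python3 - <<'E'
from h import *
T=capture('top');h=cv2.cvtColor(T['img'],cv2.COLOR_RGB2HSV);H=h[...,0]
m=cv2.morphologyEx(((H<13)&(h[...,1]>140)&(h[...,2]>90)).astype(np.uint8),cv2.MORPH_CLOSE,np.ones((3,3)))
for k in cv2.findContours(m,0,1)[0]:
    if cv2.contourArea(k)>80:
        b=cv2.boundingRect(k);P=onz(T,b[0]+b[2]/2-.5,b[1]+b[3]/2-.5,.024)
        if .3<P[0]<.65 and P[1]>.2: print(b,cv2.contourArea(k),np.round(P[:2],4))
rel(up(.4907,.4074,.12,45))
E
sed -i 's/W=capture/import sys\nW=capture/' rings.py; python3 rings.py
```

```text
[0.5105 0.308  0.1402] [-2.901 -1.203 -0.012] 0.06554246118968979 0.0 [ 0.4 -0.2  1.3] [ 0.5  -0.03  1.72 -0.    1.44  1.28]
(0, 310, 41, 9) 81.0 [0.3056 0.6443]
(0, 179, 49, 83) 1920.0 [0.532  0.6639]
dr [0.1, -0.3, 0.0] dp [5.7, -8.4, 1.69]
(203, 375, 143, 42) 2255.5 [0.375  0.1611] IoU 0.466
(209, 304, 68, 31) 833.5 [0.4079 0.2454] IoU 0.344
(475, 203, 85, 114) 5011.5 [0.622 0.111] IoU 0.585
(233, 156, 83, 75) 2463.0 [0.5265 0.3083] IoU 0.461
(133, 97, 64, 59) 2820.0 [0.4955 0.4098] IoU 0.898
```

Request:
send_rows(dr=[[0,0,0],[0,0,0],[0,0,0],[0,0,0],[0,0,0],[0,0,0],[0,0,0]], dp=[[2,-3,0],[4,-6,0],[5.7,-8.4,0],[5.7,-8.4,1.7],[5.7,-8.4,1.7],[5.7,-8.4,1.7],[5.7,-8.4,1.7]], hand=[-0.4,-0.4,-0.4,-0.4,-0.4,-0.4,-0.4])

```text
t: 47.42
ee_pos: [0.4892, 0.4058, 0.1151]
tool_rot: [2.902, 1.202, -0.004]
contact_force: [0.2, -0.0, 0.4]
gripper_width: 0.0652
grasp_force: 0.0
```

```bash
python3 p2.py; python3 - <<'E'
from h import *
rel(up(.4907,.4074,.008,45));rel(up(.5085,.3072,.15,45))
E
```

```text
[0.4892 0.4058 0.1151] [ 2.902  1.202 -0.004] 0.06523571319840443 0.0 [ 0.2 -0.   0.4] [0.65 0.08 1.65 0.   1.41 1.44]
dr [-0.0, 0.2, 0.0] dp [0.25, -0.0, 10.71]
dr [-0.0, 0.2, 0.0] dp [-5.62, 8.34, -3.48]
```

Request:
send_rows(dr=[[0,0.2,0],[0,0.2,0],[0,0.2,0],[0,0.2,0],[0,0.2,0],[0,0.2,0],[0,0.2,0],[0,0.2,0],[0,0.2,0],[0,0.2,0],[0,0.2,0],[0,0.2,0],[0,0.2,0],[0,0.2,0],[0,0.2,0],[0,0.2,0],[0,0.2,0],[0,0.2,0],[0,0.2,0],[0,0.2,0]], dp=[[0.2,0,3],[0.2,0,6],[0.2,0,9],[0.2,0,10.6],[0.2,0,10.7],[0.2,0,10.7],[0.2,0,10.7],[0.2,0,10.7],[0.2,0,10.7],[0.2,0,10.7],[0.2,0,7],[0.2,0,3],[0.2,0,-1],[0.2,0,-2],[-2,3,-2],[-4,6,-2],[-5.6,8.35,-2],[-5.6,8.35,-2],[-5.6,8.35,-2],[-5.6,8.35,-2]], hand=[-0.4,-0.4,-0.4,-0.4,-0.4,-0.4,1,1,1,1,1,1,1,1,1,1,1,1,1,1])

```text
t: 49.08
ee_pos: [0.5088, 0.3083, 0.1357]
tool_rot: [-2.901, -1.202, -0.003]
contact_force: [0.1, 0.2, -0.1]
gripper_width: 0.0423
grasp_force: 20.0
```

```bash
python3 p2.py; python3 - <<'E'
from h import *
rel(up(.5085,.3072,.085,45));rel(up(.5085,.3072,.0455,45))
E
```

```text
[0.5088 0.3083 0.1357] [-2.901 -1.202 -0.003] 0.04230794199557992 19.999281505588442 [ 0.1  0.2 -0.1] [ 0.5  -0.02  1.72  0.    1.44  1.29]
dr [-0.0, -0.1, 0.0] dp [-0.11, 0.06, 5.07]
dr [-0.0, -0.1, 0.0] dp [-0.12, 0.06, 9.02]
```

Request:
send_rows(dr=[[0,0,0],[0,0,0],[0,0,0],[0,0,0],[0,0,0],[0,0,0],[0,0,0]], dp=[[-0.1,0,1.2],[-0.1,0,2.4],[-0.1,0,3.3],[-0.1,0,4.2],[-0.1,0,4.8],[-0.1,0,5.1],[-0.1,0,5.1]], hand=[1,1,1,1,1,1,1])

```text
t: 49.67
ee_pos: [0.5078, 0.3072, 0.0834]
tool_rot: [-2.901, -1.203, -0.0]
contact_force: [0.1, -0.5, -0.5]
gripper_width: 0.0429
grasp_force: 20.0
```

Request:
send_rows(dr=[[0,0,0],[0,0,0],[0,0,0],[0,0,0],[0,0,0],[0,0,0],[0,0,0],[0,0,0],[0,0,0],[0,0,0],[0,0,0]], dp=[[0,0,1.2],[0,0,2.4],[0,0,3.6],[0,0,3.7],[0,0,3.7],[0,0,3.7],[0,0,3.7],[0,0,2],[0,0,-2],[0,0,-6],[0,0,-10]], hand=[1,1,1,1,-0.4,-0.4,-0.4,-0.4,-0.4,-0.4,-0.4])

```text
t: 50.58
ee_pos: [0.5076, 0.3069, 0.186]
tool_rot: [-2.901, -1.203, -0.002]
contact_force: [0.1, 0.5, 0.5]
gripper_width: 0.0654
grasp_force: 0.0
```

Request:
send_rows(dr=[[0,0,0],[0,0,0],[0,0,0],[0,0,0],[0,0,0],[0,0,0],[0,0,0],[0,0,0],[0,0,0]], dp=[[-2,3,-1],[-4,6,-2],[-7,9,-3],[-10,12,-4],[-13,15,-5],[-16,18,-5],[-19,21,-5],[-22,23,-5],[-24,25,-5]], hand=[-0.4,-0.4,-0.4,-0.4,-0.4,-0.4,-0.4,-0.4,-0.4])

```text
t: 51.33
ee_pos: [0.5142, -0.0422, 0.2342]
tool_rot: [-2.902, -1.202, -0.003]
contact_force: [0.7, 0.8, 0.8]
gripper_width: 0.065
grasp_force: 0.0
```

```bash
python3 p2.py; sed "s/capture('wrist')/capture('top')/;s/a>800/130<a<700/" rings.py > ringt.py; python3 ringt.py; python3 tri.py; python3 - <<'E'
from h import *
rel(up(.391,.3086,.13,100))
E
```

```text
[ 0.5142 -0.0422  0.2342] [-2.902 -1.202 -0.003] 0.06502614369644778 0.0 [0.7 0.8 0.8] [-0.13 -0.24  1.76  0.    1.62  0.65]
(155, 272, 22, 19) 301.0 [0.3893 0.3091] IoU 0.956
(469, 229, 8, 53) 145.0 [ 0.4695 -0.4371] IoU 0.165
(155, 220, 27, 28) 284.0 [0.4983 0.3149] IoU 0.518
tri [0.6278 0.0975] side [0.0877 0.0877] yaw 1.1
[ 0.5148 -0.043   0.234 ] [-2.904 -1.197 -0.003] [-0.7  0.2  0.1] [-0.13 -0.24  1.75  0.    1.62  0.66]
dr [0.1, -0.1, -55.2] dp [15.97, -33.68, 10.41]
```

Request:
send_rows(dr=[[0,0,-6],[0,0,-12],[0,0,-18],[0,0,-24],[0,0,-30],[0,0,-36],[0,0,-42],[0,0,-48],[0,0,-55.2],[0,0,-55.2],[0,0,-55.2],[0,0,-55.2],[0,0,-55.2],[0,0,-55.2],[0,0,-55.2],[0,0,-55.2]], dp=[[1.8,-3.5,0],[3.5,-7,0],[5.3,-11,0],[7,-14.5,0],[8.8,-18,0],[10.5,-22,0],[12.3,-26,2],[14,-30,5],[15.9,-33.8,8],[15.9,-33.8,10],[15.9,-33.8,10],[15.9,-33.8,10],[15.9,-33.8,10],[15.9,-33.8,10],[15.9,-33.8,10],[15.9,-33.8,10]], hand=[-0.4,-0.4,-0.4,-0.4,-0.4,-0.4,-0.4,-0.4,-0.4,-0.4,-0.4,-0.4,-0.4,-0.4,-0.4,-0.4])

```text
t: 52.77
ee_pos: [0.3893, 0.3117, 0.1356]
tool_rot: [2.016, 2.409, 0.006]
contact_force: [-0.7, -0.2, -0.2]
gripper_width: 0.0649
grasp_force: 0.0
```

```bash
python3 p2.py; python3 rings.py; python3 - <<'E'
from h import *
rel(up(.3893,.3091,.008,100));rel(up(.3893,.3091,.16,100));rel(up(.5085,.3072,.16,60))
E
```

```text
[0.3893 0.3117 0.1356] [2.016 2.409 0.006] 0.06485870688426591 0.0 [-0.7 -0.2 -0.2] [ 0.62 -0.24  1.92  0.    1.46  0.45]
(197, 245, 119, 90) 3149.0 [0.4152 0.2328] IoU 0.302
(373, 194, 98, 85) 3363.5 [0.5035 0.3041] IoU 0.552
(248, 178, 55, 58) 2351.5 [0.392  0.3081] IoU 0.903
dr [0.2, -0.1, 0.2] dp [-0.28, -0.06, 12.73]
dr [0.2, -0.1, 0.2] dp [-0.25, -0.02, -2.47]
dr [0.1, -0.2, 40.2] dp [-2.54, 11.68, -2.45]
```

Request:
send_rows(dr=[[0.2,0,0.2],[0.2,0,0.2],[0.2,0,0.2],[0.2,0,0.2],[0.2,0,0.2],[0.2,0,0.2],[0.2,0,0.2],[0.2,0,0.2],[0.2,0,0.2],[0.2,0,0.2],[0.2,0,0.2],[0.2,0,0.2],[0.2,0,0.2],[0.2,0,0.2],[0.2,0,0.2],[0.2,0,0.2]], dp=[[-0.3,0,3],[-0.3,0,6],[-0.3,0,9],[-0.3,0,11.8],[-0.3,0,12.7],[-0.3,0,12.7],[-0.3,0,12.7],[-0.3,0,12.7],[-0.3,0,12.7],[-0.3,0,12.7],[-0.3,0,12.7],[-0.3,0,9],[-0.3,0,5],[-0.3,0,1],[-0.3,0,-2.5],[-0.3,0,-2.5]], hand=[-0.4,-0.4,-0.4,-0.4,-0.4,-0.4,-0.4,1,1,1,1,1,1,1,1,1])

```text
t: 54.15
ee_pos: [0.3908, 0.3104, 0.1672]
tool_rot: [-2.018, -2.407, -0.014]
contact_force: [1.5, 0.1, 0.1]
gripper_width: 0.0423
grasp_force: 20.0
```

Request:
send_rows(dr=[[0,0,7],[0,0,14],[0,0,21],[0,0,28],[0,0,35],[0,0,40],[0,0,40],[0,0,40],[0,0,40]], dp=[[-0.5,2.5,0],[-1,5,0],[-1.6,8,0],[-2.2,11,0],[-2.3,11.7,0],[-2.3,11.7,0],[-2.3,11.7,0],[-2.3,11.7,0],[-2.3,11.7,0]], hand=[1,1,1,1,1,1,1,1,1])

```text
t: 54.9
ee_pos: [0.5079, 0.3069, 0.1591]
tool_rot: [-2.716, -1.575, 0.002]
contact_force: [-0.2, -0.1, -0.6]
gripper_width: 0.0426
grasp_force: 20.0
```

```bash
python3 p2.py; python3 - <<'E'
from h import *
rel(up(.5085,.3072,.0855,60));rel(up(.5085,.3072,.0695,60))
E
```

```text
[0.5079 0.3069 0.1591] [-2.716e+00 -1.575e+00  2.000e-03] 0.04263648282857472 19.999853194167372 [-0.2 -0.1 -0.6] [ 0.5  -0.04  1.7   0.    1.48  1.02]
dr [-0.1, 0.0, 0.2] dp [0.06, 0.05, 7.36]
dr [-0.1, 0.0, 0.2] dp [0.06, 0.06, 8.96]
```

Request:
send_rows(dr=[[0,0,0],[0,0,0],[0,0,0],[0,0,0],[0,0,0],[0,0,0],[0,0,0],[0,0,0]], dp=[[0,0,2],[0,0,4],[0,0,5.2],[0,0,6.2],[0,0,7.2],[0,0,8.2],[0,0,8.8],[0,0,8.8]], hand=[1,1,1,1,1,1,1,1])

```text
t: 55.57
ee_pos: [0.5092, 0.308, 0.071]
tool_rot: [-2.717, -1.571, -0.004]
contact_force: [11.5, 10.4, -9.0]
gripper_width: 0.0426
grasp_force: 20.0
```

```bash
python3 p2.py
```

```text
[0.5092 0.308  0.071 ] [-2.717 -1.571 -0.004] 0.04258519505380875 20.009180262991322 [11.5 10.4 -9. ] [0.5  0.02 1.79 0.   1.33 1.02]
```

Request:
send_rows(dr=[[0,0,0],[0,0,0],[0,0,0],[0,0,0],[0,0,0],[0,0,0],[0,0,0],[0,0,0],[0,0,0],[0,0,0]], dp=[[0,0,0],[0,0,0],[0,0,0],[0,0,0],[0,0,-2],[0,0,-5],[0,0,-8],[0,0,-11],[0,0,-14],[0,0,-14]], hand=[-0.3,-0.4,-0.4,-0.4,-0.4,-0.4,-0.4,-0.4,-0.4,-0.4])

```text
t: 56.4
ee_pos: [0.5097, 0.3075, 0.2177]
tool_rot: [-2.718, -1.571, -0.01]
contact_force: [0.9, 0.5, 0.4]
gripper_width: 0.065
grasp_force: 0.0
```

Request:
send_rows(dr=[[0,0,0],[0,0,0],[0,0,0],[0,0,0],[0,0,0],[0,0,0],[0,0,0],[0,0,0],[0,0,0]], dp=[[-1,3,0],[-2.5,6,0],[-4,9,0],[-6,12,0],[-8,15,0],[-10,18,0],[-12,21,0],[-14,24,0],[-16,26,0]], hand=[-0.4,-0.4,-0.4,-0.4,-0.4,-0.4,-0.4,-0.4,-0.4])

```text
t: 57.15
ee_pos: [0.6547, 0.036, 0.2099]
tool_rot: [-2.719, -1.57, 0.003]
contact_force: [0.4, 0.3, -0.5]
gripper_width: 0.0653
grasp_force: 0.0
```

```bash
python3 p2.py; python3 - <<'E'
from h import *
t=np.linspace(0,2*np.pi,60,endpoint=False);ci=np.stack([np.cos(t),np.sin(t)],1)
for n in ('scene','top'):
    c=capture(n);np.savez(f'pics/end_{n}.npz',**c)
    h=cv2.cvtColor(c['img'],cv2.COLOR_RGB2HSV)
    m=((h[...,0]<13)&(h[...,1]>140)&(h[...,2]>70)).astype(np.uint8)
    q=proj(c,[.5085,.3072,.05]).astype(int);x0,y0=q-30
    M=np.zeros_like(m);M[y0:y0+60,x0:x0+60]=m[y0:y0+60,x0:x0+60]
    for top in (.036,.060,.084):
        pts=np.concatenate([proj(c,np.c_[[.5085,.3072]+.022*ci,np.full(60,z)]) for z in (.012,top)]+([] ))
        A=np.zeros(m.shape,np.uint8);cv2.fillConvexPoly(A,cv2.convexHull(pts.astype(np.int32)),1)
        F=np.zeros(m.shape,np.uint8)
        cv2.fillConvexPoly(F,cv2.convexHull(proj(c,np.c_[[.5085,.3072]+.036*ci,np.full(60,.012)]).astype(np.int32)),1)
        U_=A|F
        print(n,top,'stack fill',round(M[A>0].mean(),2),'IoU with foot',round((M&U_).sum()/(M|U_).sum(),3))
E
python3 tri.py; python3 ringt.py
```

```text
[0.6547 0.036  0.2099] [-2.719 -1.57   0.003] 0.06529884769456172 0.0 [ 0.4  0.3 -0.5] [0.02 0.08 1.5  0.   1.57 0.54]
scene 0.036 stack fill 0.83 IoU with foot 0.418
scene 0.06 stack fill 0.76 IoU with foot 0.432
scene 0.084 stack fill 0.76 IoU with foot 0.484
top 0.036 stack fill 0.72 IoU with foot 0.586
top 0.06 stack fill 0.71 IoU with foot 0.593
top 0.084 stack fill 0.72 IoU with foot 0.64
tri [ 0.6083 -0.1636] side [0.0875 0.0846] yaw 1.1
[0.654  0.0365 0.2098] [-2.72  -1.567  0.003] [0.1 0.7 0.2] [0.02 0.08 1.5  0.   1.57 0.54]
(179, 264, 51, 46) 674.0 [0.4111 0.246 ] IoU 0.234
(469, 229, 8, 53) 154.5 [ 0.4769 -0.4393] IoU 0.163
(153, 218, 32, 30) 626.0 [0.5034 0.3154] IoU 0.49
```

I have no picture views left, so I check the ring stack numerically with a coarse class map: r = ring colour, w = light wood.

```bash
python3 - <<'E'
from h import *
t=np.linspace(0,2*np.pi,60,endpoint=False);ci=np.stack([np.cos(t),np.sin(t)],1)
for n in ('top','scene'):
    c=dict(np.load(f'pics/end_{n}.npz'));h=cv2.cvtColor(c['img'],cv2.COLOR_RGB2HSV).astype(int)
    q=proj(c,[.5085,.3072,.05]).astype(int)
    for z,rr in ((.088,.013),(.084,.022),(.060,.022),(.036,.022),(.012,.036)):
        p=proj(c,np.c_[[.5085,.3072]+rr*ci,np.full(60,z)]);print(n,z,'x',np.round([p[:,0].min(),p[:,0].max()]),'y',np.round([p[:,1].min(),p[:,1].max()]))
    for y in range(q[1]-22,q[1]+24):
        s=''
        for x in range(q[0]-26,q[0]+26):
            H,Sa,V=h[y,x]
            s+= 'w' if (Sa<130 and V>170) else ('R' if H<=10 and Sa>140 and V>165 else 'r' if H<=10 and Sa>140 else 'o' if H<13 and Sa>140 else '#' if V<90 else '.')
        print(y,s)
E
```

```text
top 0.088 x [157. 168.] y [222. 233.]
top 0.084 x [154. 172.] y [218. 237.]
top 0.06 x [156. 175.] y [220. 238.]
top 0.036 x [158. 177.] y [222. 240.]
top 0.012 x [155. 184.] y [219. 247.]
208 ....................................................
209 ....................................................
210 ....................................................
211 ....................................................
212 ....................................................
213 ....................................................
214 ....................................................
215 ....................................................
216 ....................................................
217 ....................................................
218 ......................oooo..........................
219 ...................orrrrrrroo.o.....................
220 .................oorrrrrrrrro.o.o.o.o...............
221 ................orrrrrrrrrrrrrrooo..o...............
222 ...............orrrr.....orrrrrro.oo.o.o............
223 ...............rrro.......orrrrrro.o.oo.o...........
[... 3831 characters left out ...]
oo.o###o##......
287 ..........o..orrrrrrrrrrrrrrrrrrrrrro.o#.###o###..o.
288 .....o..ooooroo.oorrrrrrrrrrrrrrroroooo##o###o#o#..o
289 .......o.o.ooo.rororrrrrrrrrrrrrroo.ooro.o#.######r.
290 .o........ooooo.o.rrrrrrrrrrrrrroo.ooro..o.o.###o##o
291 ...o.......ooooo.ooorrorrrrrroro.ooo........#o#.##oo
292 ...........o#oooroorrroororoooooroooo..........###.#
293 ..o..o.....o#.#.ooooo.ooooorooooo.oo.o........#o####
294 .....oo.....o..o.ooooro..o.o..oooooo.........o...##.
295 ..o.......o..ooooo.ooo.ooororoo.o..............o...#
296 ......o........#oor#.roo.ro..roo.o.o...o.....o....o.
297 ...........o.....ooo.oooooooooor.#o..o.....o...oo...
298 .....o......o.......ooo.oooo.o...o.#............o...
```

The maps match a full three-ring stack around the dowel: annulus at x 153–172, y 218–236, as predicted for z = 0.084. To make sure the top ring is fully down, I probe it with slightly open fingertips.

```bash
python3 - <<'E'
from h import *
rel(up(.5085,.3072,.16,60))
E
```

```text
dr [-0.2, 0.0, -0.0] dp [16.06, -26.04, 5.08]
```

Request:
send_rows(dr=[[0,0,0],[0,0,0],[0,0,0],[0,0,0],[0,0,0],[0,0,0],[0,0,0],[0,0,0],[0,0,0],[0,0,0],[0,0,0],[0,0,0],[0,0,0]], dp=[[2,-3,0],[4,-6.5,0],[6,-10,0],[8,-13,0],[10,-16,0],[12,-19.5,0],[14,-23,0],[16.1,-26,2],[16.1,-26,5],[16.1,-26,5],[16.1,-26,5],[16.1,-26,5],[16.1,-26,5]], hand=[0.22,0.22,0.22,0.22,0.22,0.22,0.22,0.22,0.22,0.22,0.22,0.22,0.22])

```text
t: 58.43
ee_pos: [0.5095, 0.3074, 0.1629]
tool_rot: [-2.719, -1.57, -0.001]
contact_force: [0.4, 0.2, -0.8]
gripper_width: 0.0364
grasp_force: 0.0
```

```bash
python3 p2.py; python3 - <<'E'
from h import *
rel(up(.5085,.3072,.086,60))
E
```

```text
[0.5095 0.3074 0.1629] [-2.719e+00 -1.570e+00 -1.000e-03] 0.036380870566827 0.0 [ 0.4  0.2 -0.8] [ 0.5  -0.04  1.69  0.    1.49  1.02]
dr [-0.1, -0.1, -0.0] dp [-0.08, -0.07, 7.69]
```

Request:
send_rows(dr=[[0,0,0],[0,0,0],[0,0,0],[0,0,0],[0,0,0],[0,0,0],[0,0,0]], dp=[[-0.1,0,2.5],[-0.1,0,5],[-0.1,0,6],[-0.1,0,6.8],[-0.1,0,7.3],[-0.1,0,7.6],[-0.1,0,7.6]], hand=[0.22,0.22,0.22,0.22,0.22,0.22,0.22])

```text
t: 59.02
ee_pos: [0.5084, 0.3069, 0.0855]
tool_rot: [-2.719, -1.57, 0.002]
contact_force: [-0.2, 0.3, -0.1]
gripper_width: 0.0362
grasp_force: 0.0
```

```bash
python3 p2.py
```

```text
[0.5084 0.3069 0.0855] [-2.719e+00 -1.570e+00  2.000e-03] 0.03619007546898765 0.0 [-0.2  0.3 -0.1] [0.5  0.01 1.77 0.   1.36 1.02]
```

No contact at 0.0855, so the top ring is all the way down. I retreat, then do a last numeric check of the trivets.

Request:
send_rows(dr=[[0,0,0],[0,0,0],[0,0,0],[0,0,0],[0,0,0],[0,0,0],[0,0,0],[0,0,0],[0,0,0],[0,0,0],[0,0,0],[0,0,0]], dp=[[0,0,-2],[0,0,-5],[0,0,-9],[0,0,-12],[0,0,-16],[0,0,-16],[3,-3,-16],[6,-6,-16],[6,-9,-16],[6,-12,-16],[6,-12,-16],[6,-12,-16]], hand=[0.22,0.22,0.22,0.22,0.22,0.22,0.22,0.22,0.22,0.22,0.22,0.22])

```text
t: 60.02
ee_pos: [0.4337, 0.4195, 0.2464]
tool_rot: [-2.716, -1.573, 0.0]
contact_force: [-1.1, 0.6, -0.4]
gripper_width: 0.0363
grasp_force: 0.0
```

```bash
python3 tri.py; python3 - <<'E'
from h import *
c=capture('top');T0=dict(np.load('pics/top0.npz'))
def patch(c,x,y,z):
    g=np.stack(np.meshgrid(np.linspace(.043,-.043,40),np.linspace(.043,-.043,40),indexing='ij'),-1)
    q=proj(c,np.concatenate([g+[x,y],np.full((40,40,1),z)],-1)).astype(np.float32)
    return cv2.remap(cv2.cvtColor(c['img'],cv2.COLOR_RGB2GRAY),q[...,0],q[...,1],cv2.INTER_LINEAR).astype(float)
P={'A':patch(c,.609,-.163,.021),'B':patch(c,.612,-.021,.021),'C':patch(c,.628,.0975,.021),'up0':patch(T0,.616,-.027,.031)}
for k in P: print(k,[round(np.corrcoef(P[k].ravel(),P[j].ravel())[0,1],2) for j in P])
s=P['A'];print(np.round([s[16:24,16:24].mean(),s[2:8,2:8].min(),s[2:8,-8:-2].min(),s[-8:-2,2:8].min(),s[-8:-2,-8:-2].min()]))
h=cv2.cvtColor(c['img'],cv2.COLOR_RGB2HSV)
for n,p in (('bowl',[.764,.073,.04]),('tea',[.76,-.187,.04])): 
    a=proj(c,p).astype(int);print(n,np.abs(c['img'][a[1]-20:a[1]+20,a[0]-20:a[0]+20].astype(int)-T0['img'][a[1]-20:a[1]+20,a[0]-20:a[0]+20]).mean())
E
```

```text
tri [ 0.6096 -0.1623] side [0.0901 0.0872] yaw 1.1
tri [ 0.6124 -0.0201] side [0.0903 0.0894] yaw 3.1
tri [0.6291 0.0988] side [0.0902 0.0903] yaw 1.1
[0.4344 0.4189 0.2462] [-2.718 -1.572  0.   ] [ 0.8 -0.2 -0. ] [ 0.72 -0.05  1.56  0.    1.62  1.25]
A [np.float64(1.0), np.float64(0.83), np.float64(0.82), np.float64(0.3)]
B [np.float64(0.83), np.float64(1.0), np.float64(0.88), np.float64(0.14)]
C [np.float64(0.82), np.float64(0.88), np.float64(1.0), np.float64(0.12)]
up0 [np.float64(0.3), np.float64(0.14), np.float64(0.12), np.float64(1.0)]
[150.  85.  77.  77.  81.]
bowl 2.535
tea 2.3954166666666667
```

All three trivets look alike, with feet dark at the four corners and none of the lined top showing. The bowl and tealight have not moved, so I hand in.

```bash
python3 -c "
from workcell import *
print(finish_job())"
```

```text
the job is handed in; nothing more can be done
None
```

I handed the job in at about 60 s of the 210 s limit, without a verdict shown: three trivets feet up on the board, three rings down on the dowel, the turner on its rest, and the rib and stamp in the tray, with the middle trivet once pushed 90 mm along the board by the blade before its flip.

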